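# Fit new diaphragms in the solenoid valves of a manifold

### The arm

A 6-joint arm with a two-finger parallel gripper is mounted at the origin on a cart in front of the work surface, level with it; the furniture and walls round the work are solid. World frame = base frame: x ahead of the robot, y to its left, z up, the work surface at z = 0. Lengths are in mm, angles in rad, forces in N, time in s.
With the tool pointing down it reaches from about 300 to 775 mm from the base axis. Payload 14.6 kg.
Tool frame: the origin (TCP) lies at the very end of the fingers, on their centre line; the grasp point (between the pads) lies 19 mm behind it (grip_point_offset is the distance from the TCP to the grasp point, in mm); z points along the fingers, y is the line along which they close (so a half turn about z gives the same grasp; the last joint's range is limited). The gripper opens to 94 mm and grips with 3 to 60 N. Pads are 16 mm wide; open, the fingers measure 119 mm over their backs; the gripper's body (75 mm by 177 mm) begins 78 mm behind the grasp point.
Start: joints at [-1.231, 0.3, 1.521, -0, 1.321, -0.067], TCP at [217.612, -505.108, 205.446] pointing down, gripper open.
Joint ranges: [-3.03, 3.03], [-0.79, 2.21], [0.23, 2.52], [-1.04, 4.18], [0, 3.07], [-2.55, 2.55]. Speed limits (rad/s): [2.22, 2.22, 2.57, 3.14, 3.14, 3.14].

### API

Orientations are given as [roll, pitch, yaw] about the fixed x, y, z axes, in that order (R = Rz(yaw) Ry(pitch) Rx(roll)).
In Python, from cell import read_state, camera, camera_info, sign_off, grip_point_offset gives the robot as it stands.
- The arm moves only by the shell command python3 -m handwheel 'ROWS' [FORCE]. ROWS is text: rows parted by semicolons, each of 5 numbers parted by spaces: the shift along the world's x, y, z in units of 40 mm (1.0 is 40 mm), then the turn about the world's z in units of 5 degrees (1.0 is 5 degrees), then the closure, from 0 (fully open) to 1 (shut). In form: dx dy dz yaw gripper; .... A call has 1 to 12 rows; each row shifts and turns the commanded pose from where the row before left it; what a row does not reach is not made up. A row lasts 1/12 s, in which the tool goes at most 41.7 mm and 7.16 degrees, less where a joint would pass 70% of its speed; a pose out of reach is approached as far as the arm can. A call is refused whole if a number of a shift passes 1 or a number of a turn 1, either way. A call with a gripper value outside its range is refused whole. The fingers move at their own pace and stop on an object; FORCE is the grip in N (left out, the last holds). Time passes only in rows, so rows that do not move let the fingers close. It gives the time, the measured TCP pose, the force, the opening and the grip force at its end, in the units of the state.
- read_state(): the state, without advancing time (a new reading comes with each control period).
- camera(name): name is "scene" or "side" or "wrist"; returns (picture, depth): 400x640x3 uint8, red, green, blue; 400x640 float32, mm along the optical axis (not along the pixel's ray), 0 where there is no reading.
- camera_info(name): a dict with "intrinsics" (3x3 intrinsics, pixels), "k1" (the pictures are not rectified: a ray, as slopes to the right and down, at radius r is drawn at 1 + k1 r^2 times it, then the intrinsics apply), "world_from_camera" (4x4, takes a point from camera to world coordinates). Camera axes: x right, y down, z forward; pixel columns grow to the right and rows downward; lengths in mm; the calibration is good to about 2 mm. A picture is of the moment at which its call begins: read the wrist's pose just before it. camera_info takes no time and is no camera call; for the wrist camera it gives the pose at the moment of the call.
- sign_off(): hands the job in; it is judged then, once.
The state is a dict: "clock": time; "joints": joint angles; "qd": joint speeds; "effort": joint torques, N m; "eef_pos": TCP position; "eef_rot": TCP orientation; "wrist_force": force on the tool from outside, world axes, zero at the start; "moment": the same for the moment, N m; "finger_gap": finger opening in mm; "finger_force": force on a finger pad.
Only numpy, scipy, OpenCV 4.12 (cv2) and the standard library are available. Lean on these libraries where they do the work, as an engineer would, in place of code of your own. Each camera call takes 0.05 s, during which the arm holds its last target. There are 200 camera calls.

### The job

Fit the new diaphragms that lie ready (two or three) into the solenoid valves of the manifold block, one to a valve: lift off the loose bonnet and stand it aside, lay a diaphragm centred on the open valve pad with its stem up, then set a bonnet back over it, port ear above port ear and screw holes in line, so that it sits flat on the pad. In the end all three valves are closed by their bonnets like this, also one for which there is no diaphragm; leave the nipple, the thread tape and the torch where they are.

Things in the scene. Friction and masses are not known exactly. Their poses are not given: they have to be found in the camera images.
- manifold: Fixed aluminium valve block, 196 mm along its y, 96 wide. Its top is at z = 97 mm, steel side plates end at 104; on it three square valve pads 60 mm apart, flat, level, faces at z = 100. Origin: centre of its underside, z up. Round it: a rim 30 mm high in front (x below 0.36), a caulking gun behind (x over 0.45, 0.39 m high), a tool bag 0.22 m high in the middle (y -0.25 to 0.19).
- valve_1 (a point): Centre of the flat face of valve pad 1 (at the manifold's -y end): 50 x 50 mm, 3 mm proud of the block, with a screw hole in each corner, a bore in the middle and a port ear, 14 wide, sticking out 8.5 mm at its -x side. Axes as the manifold.
- valve_2 (a point): Centre of the flat face of valve pad 2 (the middle one): 50 x 50 mm, 3 mm proud of the block, with a screw hole in each corner, a bore in the middle and a port ear, 14 wide, sticking out 8.5 mm at its -x side. Axes as the manifold.
- valve_3 (a point): Centre of the flat face of valve pad 3 (at the manifold's +y end): 50 x 50 mm, 3 mm proud of the block, with a screw hole in each corner, a bore in the middle and a port ear, 14 wide, sticking out 8.5 mm at its -x side. Axes as the manifold.
- valve_1_ear (a point): Middle of the top of the port ear of valve pad 1, 29 mm from the pad centre toward -x of the manifold.
- valve_2_ear (a point): Middle of the top of the port ear of valve pad 2, 29 mm from the pad centre toward -x of the manifold.
- valve_3_ear (a point): Middle of the top of the port ear of valve pad 3, 29 mm from the pad centre toward -x of the manifold.
- bonnet_1: Brass valve bonnet, at the start resting loose on a valve pad (no screws). Flange 50 x 50 x 11 mm with a screw hole in each corner (at +-20, +-20) and a port ear, 14 wide, sticking out 8.5 mm at its -x side; low dome; on top a black coil block 30 x 30 mm from z = 25 to 55 mm (grip here). Under the flange a recess 42 x 42 mm, 5 mm deep, takes the diaphragm, and a central pocket 20 mm square, 17 mm deep, its stem. Origin: centre of underside, z up. 0.16 kg.
- bonnet_2: Brass valve bonnet, at the start resting loose on a valve pad (no screws). Flange 50 x 50 x 11 mm with a screw hole in each corner (at +-20, +-20) and a port ear, 14 wide, sticking out 8.5 mm at its -x side; low dome; on top a black coil block 30 x 30 mm from z = 25 to 55 mm (grip here). Under the flange a recess 42 x 42 mm, 5 mm deep, takes the diaphragm, and a central pocket 20 mm square, 17 mm deep, its stem. Origin: centre of underside, z up. 0.16 kg.
- bonnet_3: Brass valve bonnet, at the start resting loose on a valve pad (no screws). Flange 50 x 50 x 11 mm with a screw hole in each corner (at +-20, +-20) and a port ear, 14 wide, sticking out 8.5 mm at its -x side; low dome; on top a black coil block 30 x 30 mm from z = 25 to 55 mm (grip here). Under the flange a recess 42 x 42 mm, 5 mm deep, takes the diaphragm, and a central pocket 20 mm square, 17 mm deep, its stem. Origin: centre of underside, z up. 0.16 kg.
- bonnet_1_ear (a point): Middle of the underside of the port ear of bonnet 1, 29 mm from the bonnet's origin toward its -x.
- bonnet_2_ear (a point): Middle of the underside of the port ear of bonnet 2, 29 mm from the bonnet's origin toward its -x.
- bonnet_3_ear (a point): Middle of the underside of the port ear of bonnet 3, 29 mm from the bonnet's origin toward its -x.
- diaphragm_1: Diaphragm: light grey disc, diameter 36 mm, 4 mm thick, with an upright brass stem on its centre, diameter 12 mm, its top 14 mm above the underside (grip the stem). Lies loose, stem up. Origin: centre of the underside, z along the stem. 25 g. One of the three may be absent.
- diaphragm_2: Diaphragm: light grey disc, diameter 36 mm, 4 mm thick, with an upright brass stem on its centre, diameter 12 mm, its top 14 mm above the underside (grip the stem). Lies loose, stem up. Origin: centre of the underside, z along the stem. 25 g. One of the three may be absent.
- diaphragm_3: Diaphragm: light grey disc, diameter 36 mm, 4 mm thick, with an upright brass stem on its centre, diameter 12 mm, its top 14 mm above the underside (grip the stem). Lies loose, stem up. Origin: centre of the underside, z along the stem. 25 g. One of the three may be absent.
- hex_nipple: Bystander: galvanised hexagon nipple, 45 mm across, 46 mm high, standing. Leave it alone.
- thread_tape: Bystander: roll of thread tape, diameter 53, 14 mm high, lying flat. Leave it alone.
- torch: Bystander: black pocket torch, 131 mm long, diameter 34 mm, lying along the side wall (a high wall at y = -0.47 m). Leave it alone.

How it is judged:
By the outcome, as a careful person would: the job done as asked, in the order asked, and still so for the second after the job is handed in, with the robot touching nothing.
Of diaphragm_1, diaphragm_2, diaphragm_3 only 2 to 3 are there at a start; the rules pass over those that are not, and their reading is None.
At some moment in a run one of diaphragm_1, diaphragm_2, diaphragm_3 may be knocked a few centimetres aside while the robot is not near it.
It also fails if it takes over 210 s, if anything falls off the work surface, if the arm or the gripper's body presses on something with over 40 N, if the wrist force passes 120 N, or if a joint passes its speed limit or range.

## Working session

There is one attempt and no reset: what is moved stays moved. The work goes in short steps, Python scripts to look and compute and a shell command to move; the robot and the scene stay as the last step left them, time stands still between calls to the robot, and variables do not carry over. Pictures are saved under pics/ and viewed, at most 14 in all, crops included, and the job is handed in when it is done.

```bash
ls; mkdir -p pics; cat > h.py <<'E'
import numpy as np, cv2
from cell import *
def snap(n):
    inf=camera_info(n); p,d=camera(n); return p,d,inf
def rays(inf,uv):
    K=np.array(inf["intrinsics"],float); return cv2.undistortPoints(np.array(uv,float).reshape(-1,1,2),K,np.array([inf["k1"],0,0,0.])).reshape(-1,2)
def cloud(d,inf):
    h,w=d.shape; u,v=np.meshgrid(np.arange(w),np.arange(h))
    r=rays(inf,np.stack([u,v],-1).reshape(-1,2)); z=d.reshape(-1,1)
    P=np.hstack([r*z,z]); T=np.array(inf["world_from_camera"]); W=P@T[:3,:3].T+T[:3,3]
    W[z[:,0]==0]=np.nan; return W.reshape(h,w,3)
def save(n,p): cv2.imwrite("pics/"+n+".png",p[:,:,::-1])
E
python3 - <<'E'
from h import *
s=read_state();print(s)
for n in("scene","side","wrist"):
    p,d,i=snap(n);save(n+"0",p);np.savez("pics/%s0.npz"%n,p=p,d=d,W=cloud(d,i));print(n,np.round(i["world_from_camera"],2).tolist(),i["k1"],i["intrinsics"])
E
```

```text
pics
{'clock': 0.0, 'joints': array([-1.23059583e+00,  3.00466173e-01,  1.52157164e+00,  7.40065349e-07,
        1.32069440e+00, -6.66106236e-02]), 'qd': array([-0.00175305,  0.00130004, -0.00017131,  0.00032403, -0.00109337,
       -0.00062887]), 'effort': array([-3.93459632e-04, -5.31806946e+01, -3.52746499e+01,  7.08376430e-02,
        2.43258476e-02, -9.62651211e-05]), 'eef_pos': array([ 217.53146835, -504.87302235,  204.89302512]), 'eef_rot': array([-3.14045566e+00, -7.65661653e-05,  4.06810894e-01]), 'wrist_force': array([ 0.36341233, -0.08104328, -0.51161188]), 'moment': array([-0.00853978, -0.01418305,  0.05797888]), 'finger_force': 0.0, 'finger_gap': 93.74203558292447}
scene [[-0.64, -0.43, 0.64, -635.23], [-0.77, 0.38, -0.52, 967.63], [-0.02, -0.82, -0.57, 1087.25], [0.0, 0.0, 0.0, 1.0]] -0.04805819815357186 [[480.58059763   0.         319.11677409]
 [  0.         480.58059763 204.97311931]
 [  0.           0.           1.        ]]
side [[0.93, -0.32, 0.17, 184.67], [-0.36, -0.82, 0.45, -673.58], [-0.0, -0.48, -0.88, 1584.55], [0.0, 0.0, 0.0, 1.0]] 0.0027834085008258285 [[444.62317388   0.         321.64014585]
 [  0.         444.62317388 208.86678056]
 [  0.           0.           1.        ]]
wrist [[0.4, -0.89, -0.22, 279.59], [-0.92, -0.38, -0.09, -477.56], [-0.0, 0.24, -0.97, 384.63], [0.0, 0.0, 0.0, 1.0]] -0.007513884118683952 [[298.68662946   0.         325.59140464]
 [  0.         298.68662946 201.94653972]
 [  0.           0.           1.        ]]
```

View pics/scene0.png

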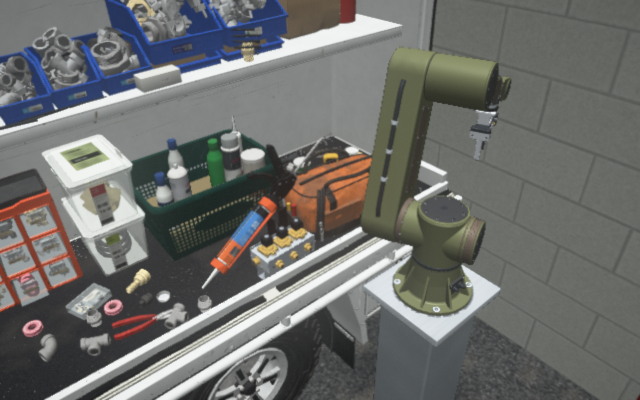

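View pics/side0.png

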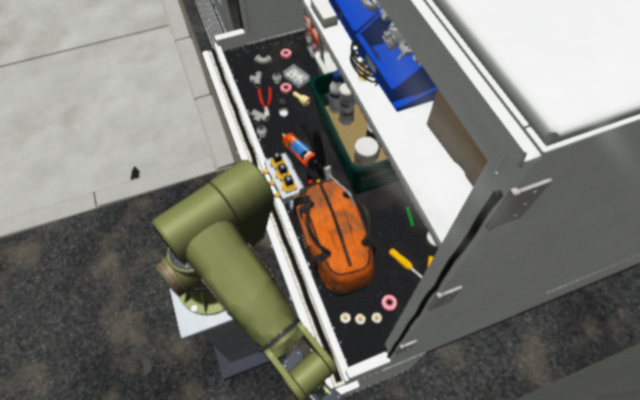

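View pics/wrist0.png

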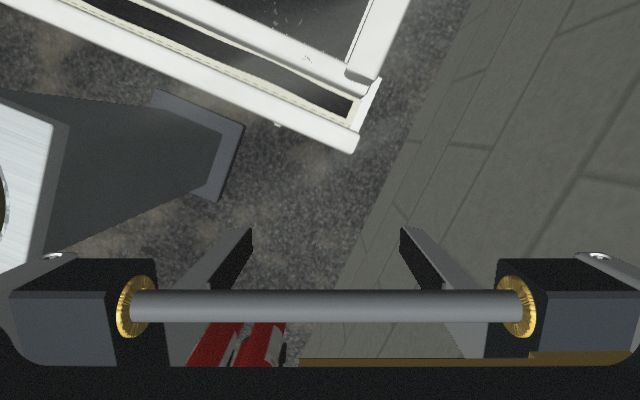

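The side view shows three diaphragms near (345,317), (360,319) and (376,317), tape at (389,302), and bonnets near (275,164), (282,175) and (289,186). Next I'll get world positions from the depth images.

```bash
python3 - <<'E'
from h import *
W=np.load("pics/side0.npz")["W"];Ws=np.load("pics/scene0.npz")["W"];p=np.load("pics/side0.npz")["p"]
for u,v in [(345,317),(360,319),(376,317),(389,302),(275,164),(282,175),(289,186)]: print((u,v),np.round(W[v,u]))
a=W.reshape(-1,3);ok=~np.isnan(a[:,0])
for nm,a in(("side",W),("scene",Ws)):
    m=(a[...,2]>135)&(a[...,2]<165)&(a[...,0]>330)&(a[...,0]<460)&(a[...,1]>150)&(a[...,1]<480)
    n,l,st,c=cv2.connectedComponentsWithStats(m.astype(np.uint8))
    for k in range(1,n):
        if st[k,4]>8: print(nm,np.round(c[k]),st[k,4],np.round(np.median(a[l==k],0)))
# diaphragm tops
m=(W[...,2]>2.5)&(W[...,2]<30)&(W[...,1]<-250)&(W[...,1]>-460)&(W[...,0]>370)&(W[...,0]<700)
n,l,st,c=cv2.connectedComponentsWithStats(m.astype(np.uint8))
for k in range(1,n):
    if st[k,4]>15: print(np.round(c[k]),st[k,:],np.round(np.mean(W[l==k],0)))
cv2.imwrite("pics/sc.png",np.hstack([cv2.resize(p[270:350,310:420,::-1],None,fx=3.6,fy=3.6),cv2.resize(p[130:210,250:360,::-1],None,fx=3.6,fy=3.6)]))
E
```

```text
(345, 317) [ 414. -305.   13.]
(360, 319) [ 461. -331.   14.]
(376, 317) [ 517. -345.   14.]
(389, 302) [ 587. -310.   -0.]
(275, 164) [377. 345. 108.]
(282, 175) [384. 277. 120.]
(289, 186) [393. 219. 120.]
side [277. 156.] 76 [389. 346. 153.]
side [282. 167.] 75 [392. 288. 153.]
side [288. 180.] 80 [395. 226. 154.]
scene [304. 207.] 86 [440. 161. 151.]
scene [296. 223.] 111 [386. 238. 152.]
scene [282. 231.] 111 [385. 297. 152.]
scene [267. 239.] 119 [381. 357. 153.]
[405. 285.] [401 282  10   7  29] [ 671. -274.    4.]
[371. 297.] [366 293  10   8  25] [ 532. -269.    5.]
[389. 302.] [378 292  22  20 188] [ 584. -312.   12.]
[353. 301.] [349 298   7   8  22] [ 464. -260.    5.]
[360. 302.] [356 300  10   5  17] [ 487. -272.    6.]
[344. 305.] [340 303  10   7  19] [ 430. -264.    5.]
[366. 317.] [348 302  36  29 241] [ 486. -332.    6.]
[344. 318.] [337 311  13  16  83] [ 411. -305.    7.]
[387. 321.] [382 316  11  11  28] [ 549. -370.    5.]
[373. 326.] [370 323   7   7  18] [ 496. -367.    5.]
[346. 329.] [342 326   9   7  19] [ 400. -345.    5.]
[368. 330.] [366 326   6   9  16] [ 474. -375.    5.]
[383. 333.] [379 330   9   8  22] [ 518. -404.    5.]
[356. 337.] [354 332   6  10  16] [ 423. -383.    5.]
[347. 341.] [343 336  10  11  30] [ 388. -383.    5.]
[366. 344.] [364 338   6  14  25] [ 449. -416.    5.]
[376. 340.] [370 338  12   5  21] [ 485. -418.    5.]
[354. 345.] [350 343   9   5  17] [ 408. -406.    4.]
[382. 347.] [378 344   9   7  30] [ 493. -447.    5.]
```

View pics/sc.png

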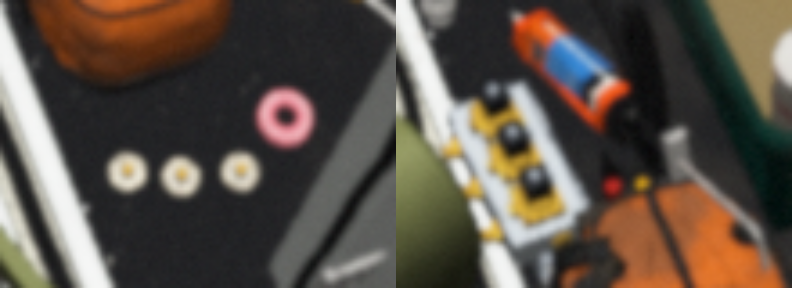

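The left crop shows three diaphragms and the tape. The right crop shows the three bonnets on the block, with the gun behind and the bag beside it. I'll check clearances, then move over the manifold.

```bash
python3 - <<'E'
from h import *
for f in("side","scene"):
    a=np.load("pics/%s0.npz"%f)["W"].reshape(-1,3)
    for nm,y0,y1 in(("manif",150,420),("bag",-250,190)):
        for z0 in(165,200,230,280,340):
            q=a[(a[:,1]>y0)&(a[:,1]<y1)&(a[:,2]>z0)&(a[:,2]<z0+50)&(a[:,0]>330)&(a[:,0]<560)]
            if len(q)>5: print(f,nm,z0,len(q),"x",np.round(np.percentile(q[:,0],[1,50])),"y",np.round(np.percentile(q[:,1],[1,99])))
E
python3 -m handwheel '0 0.5 0.8 0 0;0 0.8 0.5 0.5 0;0 0.8 0.5 1 0;0 0.8 0.5 1 0;0 0.8 0.5 1 0;0 0.8 0.5 1 0;0.4 0.8 0.3 1 0;0.8 0.5 0 1 0;0.8 0.5 0 1 0;0.8 0.5 0 1 0;0.8 0.5 0 1 0;0 0 0 0 0'
```

```text
side manif 165 270 x [457. 496.] y [151. 337.]
side manif 200 124 x [487. 504.] y [150. 271.]
side manif 230 147 x [499. 508.] y [150. 254.]
side manif 280 227 x [494. 507.] y [184. 327.]
side manif 340 112 x [499. 512.] y [207. 240.]
side bag 165 3808 x [388. 467.] y [-219.  151.]
side bag 200 2563 x [382. 482.] y [-185.  175.]
side bag 230 352 x [378. 504.] y [-95. 189.]
side bag 280 92 x [507. 537.] y [-29. 189.]
scene manif 165 731 x [440. 495.] y [151. 339.]
scene manif 200 381 x [488. 504.] y [153. 273.]
scene manif 230 296 x [496. 506.] y [150. 253.]
scene manif 280 240 x [489. 503.] y [153. 332.]
scene manif 340 113 x [494. 504.] y [216. 245.]
scene bag 165 2133 x [392. 451.] y [-180.  179.]
scene bag 200 1552 x [378. 475.] y [-168.  185.]
scene bag 230 344 x [375. 506.] y [-81. 188.]
scene bag 280 81 x [510. 534.] y [-26. 189.]
clock: 1.15
eef_pos: [365.0, -210.0, 348.9]
eef_rot: [-3.141, -0.001, 1.246]
wrist_force: [-1.1, 0.1, -0.5]
finger_gap: 94.2
finger_force: 0.0
```

```bash
python3 -m handwheel '0 1 0 0.5 0;0 1 0 0.5 0;0 1 0 0.5 0;0 1 0 0.5 0;0.1 1 0 0.5 0;0.1 1 0 0.5 0;0.1 1 0 0.5 0;0.1 1 0 0.2 0;0.1 1 0 0 0;0 1 0 0 0;0 1 0 0 0;0 0.1 0 0 0.3'; python3 -m handwheel '0 0 0 0 0.3;0 0 0 0 0.3;0 0 0 0 0.3'
python3 - <<'E'
from h import *
print(read_state()["eef_pos"])
p,d,i=snap("wrist");save("w1",p);np.savez("pics/w1.npz",p=p,d=d,W=cloud(d,i))
E
```

```text
clock: 2.15
eef_pos: [380.9, 235.0, 348.7]
eef_rot: [-3.14, -0.0, 1.562]
wrist_force: [-0.4, -1.5, -0.0]
finger_gap: 90.3
finger_force: 0.0
clock: 2.4
eef_pos: [381.8, 229.7, 349.6]
eef_rot: [3.141, 0.0, 1.557]
wrist_force: [-0.3, -0.0, -0.0]
finger_gap: 70.8
finger_force: 0.0
[381.81946193 229.65361325 349.58651111]
```

View pics/w1.png

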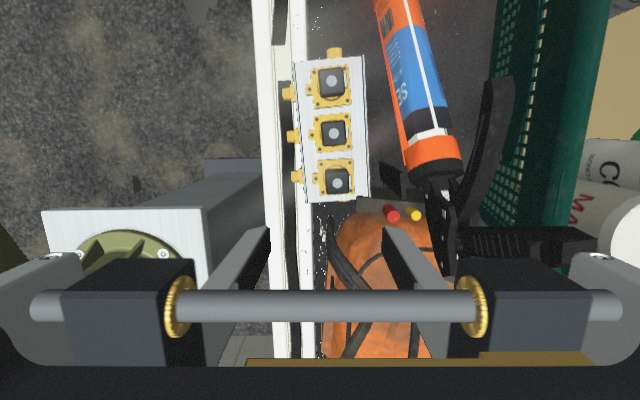

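Wrist view from over the block: coil blocks at (331,80), (334,133) and (337,182), ears to the left (-x), and free table past the +y end. Next I'll fit the coil tops, the flange yaw and a spot to park bonnets.

```bash
cat >> h.py <<'E'
def blobs(W,lo,hi,box,minpix=30):
    x0,x1,y0,y1=box
    m=(W[...,2]>lo)&(W[...,2]<hi)&(W[...,0]>x0)&(W[...,0]<x1)&(W[...,1]>y0)&(W[...,1]<y1)
    n,l,st,c=cv2.connectedComponentsWithStats(m.astype(np.uint8))
    for k in range(1,n):
        if st[k,4]>=minpix:
            q=W[l==k]; r=cv2.minAreaRect(q[:,:2].astype(np.float32))
            print(np.round(c[k]),st[k,4],"med z %.1f"%np.median(q[:,2]),"rect c",np.round(r[0],1),"size",np.round(r[1],1),"ang %.1f"%r[2])
E
python3 - <<'E'
from h import *
W=np.load("pics/w1.npz")["W"]
print("tops");blobs(W,150,160,(330,450,180,420))
print("flange");blobs(W,107,114,(330,450,180,420))
S=np.load("pics/side0.npz")["W"]
for nm,a in(("side",S),("scene",np.load("pics/scene0.npz")["W"])):
    print(nm);blobs(a,12,80,(365,560,395,600),6)
E
```

```text
tops
[331.  82.] 691 med z 155.4 rect c [391.2 353.1] size [33.  30.1] ang 5.9
[333. 132.] 603 med z 155.2 rect c [391.9 294.3] size [30.3 30. ] ang 4.9
[337. 181.] 543 med z 155.3 rect c [396.1 233.2] size [30.  30.7] ang 89.2
flange
[327.  90.] 780 med z 111.4 rect c [385.4 352.5] size [58.4 50.3] ang 5.5
[329. 132.] 737 med z 111.3 rect c [387.6 293.3] size [58.3 48.7] ang 4.6
[332. 173.] 634 med z 111.3 rect c [391.4 233.1] size [58.3 50. ] ang 2.0
[367. 204.] 203 med z 109.7 rect c [438.9 191.6] size [21.6 22.2] ang 0.1
side
[262. 131.] 52 med z 31.8 rect c [384. 587.] size [34.  36.5] ang 61.3
[286. 139.] 69 med z 67.8 rect c [475.8 481.7] size [144.8  54.1] ang 73.5
scene
[221. 266.] 356 med z 64.0 rect c [470.4 482.5] size [139.2  55.2] ang 68.0
[256. 263.] 16 med z 72.9 rect c [389.6 404.2] size [24.8  8.3] ang 36.5
[206. 301.] 91 med z 33.5 rect c [383.2 588.1] size [22.4 35.5] ang 87.0
```

```bash
python3 - <<'E'
from h import *
W=np.load("pics/w1.npz")["W"]
print("block");blobs(W,93,107,(325,460,150,430),20)
m=(W[...,2]>90)&(W[...,2]<106)&(W[...,0]>325)&(W[...,0]<450)&(W[...,1]>150)&(W[...,1]<395)
q=W[m];r=cv2.minAreaRect(q[:,:2].astype(np.float32));print(r)
# edges of steel plates: x extremes by y band
for y in range(205,390,20):
    s=q[abs(q[:,1]-y)<6]
    if len(s)>5: print(y,np.round(np.percentile(s[:,0],[2,98]),1))
A=np.vstack([np.load("pics/%s.npz"%f)["W"].reshape(-1,3) for f in("side0","scene0","w1")])
for y in(410,430,450,470,490,510):
    s=A[(abs(A[:,1]-y)<10)&(A[:,0]>395)&(A[:,0]<600)]
    print(y,[(z,round(float(np.percentile(t[:,0],3)))) for z in(12,40,70,100,130,160,200) for t in[s[(s[:,2]>z)&(s[:,2]<z+35)]] if len(t)>5])
t=A[(A[:,0]>365)&(A[:,0]<430)&(A[:,1]>415)&(A[:,1]<520)];print(len(t),np.percentile(t[:,2],[1,50,95,99]))
E
```

```text
block
[334. 128.] 5563 med z 97.6 rect c [399.5 285.6] size [109.3 210.4] ang 3.8
[358. 222.] 97 med z 99.4 rect c [430.4 164. ] size [46.   3.4] ang 39.6
[329. 227.] 31 med z 100.8 rect c [385.8 154.3] size [11.1  4.9] ang 13.7
((395.2548522949219, 269.8437194824219), (98.67398834228516, 241.32467651367188), 3.8165512084960938)
205 [351.3 445.8]
225 [349.6 443.9]
245 [348.2 442.4]
265 [347.7 440.5]
285 [345.4 439.9]
305 [344.7 438.7]
325 [343.9 436.6]
345 [341.9 436.1]
365 [340.4 434.7]
385 [340.8 433. ]
410 [(40, 399), (70, 397), (100, 466), (130, 482)]
430 [(40, 458), (70, 459), (100, 468)]
450 [(40, 455), (70, 458), (100, 471)]
470 [(12, 452), (40, 452), (70, 458)]
490 [(12, 423), (40, 449), (70, 458)]
510 [(12, 470), (40, 456)]
3517 [-6.40590443e+02 -3.02866250e-02  2.85108693e+00  6.24703327e+00]
```

Block yaw is about 3.7°. I'll park bonnets at (390,468), and start with valve 3 by lifting bonnet 3.

```bash
python3 -m handwheel '0.2 0.8 0 0.3 0.3;0 0.9 -0.3 0.3 0.3;0 0.9 -0.4 0.3 0.3;0 0.48 -0.8 0 0.3;0 0 -0.8 0 0.3;0 0 -0.8 0 0.3;0 0 -0.8 0 0.3;0 0 -0.6 0 0.3;0 0 -0.4 0 0.3;0 0 -0.3 0 0.3;0 0 -0.3 0 0.3;0 0 0 0 0.3' 20; python3 -m handwheel '0 0 0 0 0.3;0 0 0 0 0.3'
```

```text
clock: 3.45
eef_pos: [389.6, 352.4, 127.7]
eef_rot: [-3.139, 0.002, 1.635]
wrist_force: [-0.2, -0.7, -0.3]
finger_gap: 66.0
finger_force: 0.0
clock: 3.62
eef_pos: [390.3, 353.7, 130.5]
eef_rot: [3.141, -0.001, 1.636]
wrist_force: [0.7, -0.2, -0.0]
finger_gap: 66.0
finger_force: 0.0
```

```bash
python3 -m handwheel '0 0 0 0 0.8;0 0 0 0 0.8;0 0 0 0 0.8;0 0 0 0 0.8;0 0 0 0 0.8;0 0 0 0 0.8;0 0 0.2 0 0.8;0 0 0.4 0 0.8;0 0 0.6 0 0.8;0 0 0.6 0 0.8;0 0 0 0 0.8' 25
```

```text
clock: 4.53
eef_pos: [390.8, 355.1, 206.4]
eef_rot: [3.136, -0.004, 1.637]
wrist_force: [0.6, 0.3, -1.3]
finger_gap: 29.8
finger_force: 24.8
```

```bash
python3 -m handwheel '0 0.5 0 0 0.8;0 0.8 0 0 0.8;0 0.8 0 0 0.8;0 0.73 -0.2 0 0.8;0 0 -0.6 0 0.8;0 0 -0.8 0 0.8;0 0 -0.8 0 0.8;0 0 -0.7 0 0.8;0 0 -0.5 0 0.8;0 0 -0.4 0 0.8;0 0 -0.2 0 0.8;0 0 -0.05 0 0.8' ; python3 -m handwheel '0 0 -0.05 0 0.8;0 0 0 0 0.8;0 0 0 0 0.8'
```

```text
clock: 5.53
eef_pos: [395.2, 470.0, 39.1]
eef_rot: [3.129, -0.008, 1.637]
wrist_force: [9.6, -13.2, 71.8]
finger_gap: 40.2
finger_force: 66.6
clock: 5.78
eef_pos: [395.5, 470.4, 38.8]
eef_rot: [3.127, -0.01, 1.637]
wrist_force: [11.8, -11.6, 68.2]
finger_gap: 39.4
finger_force: 73.4
```

Contact came early, at TCP z 39 with 70 N. I'll lift a little and look.

```bash
python3 -m handwheel '0 0 0.1 0 0.8;0 0 0.15 0 0.8;0 0 0.15 0 0.8;0 0 0 0 0.8;0 0 0 0 0.8'; python3 - <<'E'
from h import *
for n in("scene","side","wrist"):
    p,d,i=snap(n);save(n+"2",p);np.savez("pics/%s2.npz"%n,p=p,d=d,W=cloud(d,i))
    if n=="scene": a=cv2.resize(p[200:320,180:300],(480,480))
    if n=="side": b=cv2.resize(p[90:190,230:310],(320,400))
o=np.zeros((480,800,3),np.uint8);o[:,:480]=a;o[:400,480:]=b;save("look2",o)
E
```

```text
clock: 6.2
eef_pos: [391.2, 468.0, 47.9]
eef_rot: [3.138, -0.003, 1.637]
wrist_force: [4.1, -2.1, 19.0]
finger_gap: 35.3
finger_force: 26.4
```

View pics/look2.png

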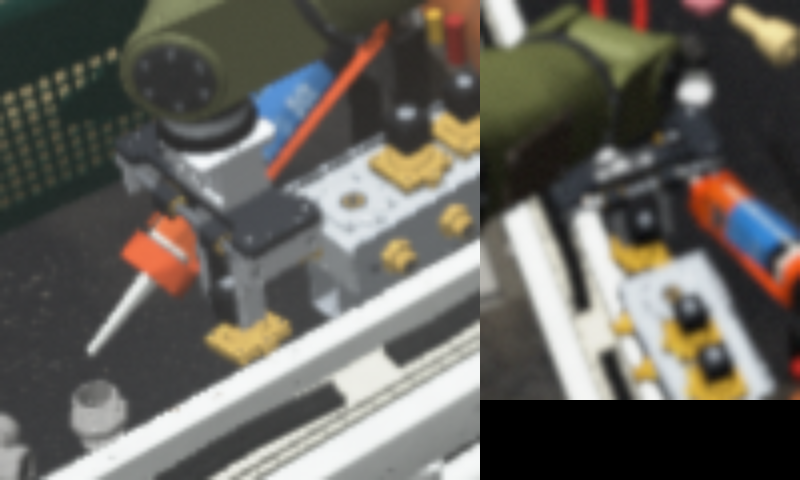

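View pics/wrist2.png

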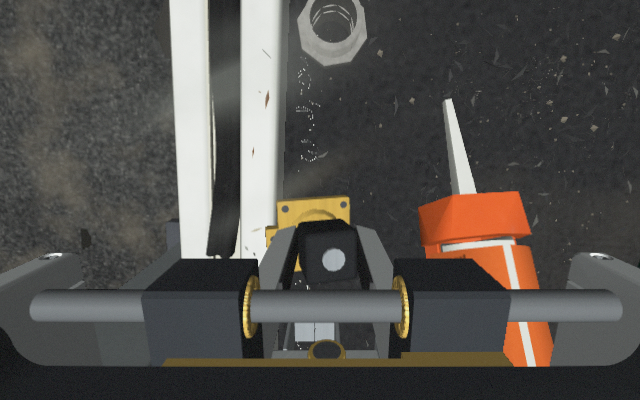

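The bonnet's ear landed on the rim: the rim is at the left and the ear at (270,235). I'll lift, turn 90° so the ear points to -y, and set it down at about x=402.

```bash
python3 -m handwheel '0 0 0.4 0 0.8;0.3 0 0.8 0 0.8;0 0 0.3 1 0.8;0 0 0 1 0.8;0 0 0 1 0.8;0 0 0 1 0.8;0 0 0 1 0.8;0 0 0 1 0.8;0 0 0 1 0.8;0 0 0 1 0.8;0 0 0 1 0.8;0 0 0 1 0.8'; python3 -m handwheel '0 0 0 1 0.8;0 0 0 1 0.8;0 0 0 1 0.8;0 0 0 1 0.8;0 0 0 1 0.8;0 0 0 1 0.8;0 0 0 1 0.8;0 0 0 1 0.8;0 0 0 0 0.8;0 0 0 0 0.8'
python3 - <<'E'
from h import *
p,d,i=snap("wrist");np.savez("pics/wrist3.npz",p=p,d=d,W=cloud(d,i))
q,_,_=snap("scene");o=np.zeros((400,800,3),np.uint8);o[:,:400]=cv2.resize(q[200:320,180:300],(400,400));o[:,400:]=p[:,120:520];save("look3",o)
E
```

```text
clock: 7.35
eef_pos: [401.3, 467.0, 104.7]
eef_rot: [-3.14, -0.0, 2.514]
wrist_force: [0.4, 0.2, -1.4]
finger_gap: 33.5
finger_force: 26.2
clock: 8.18
eef_pos: [401.4, 467.1, 104.9]
eef_rot: [-3.141, -0.001, -3.078]
wrist_force: [-0.3, -0.2, -1.1]
finger_gap: 33.8
finger_force: 26.2
```

View pics/look3.png

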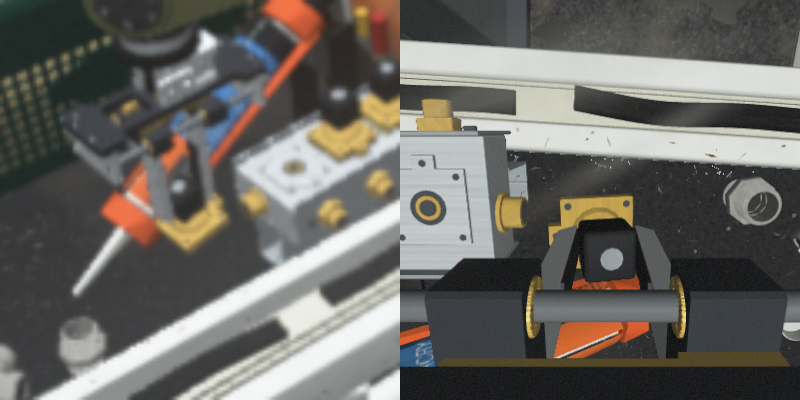

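Now clear of the rim and the port. The bonnet is tilted a little in the grip, so I'll lower it to light contact and release.

```bash
python3 -m handwheel '0 0 -0.5 0 0.8;0 0 -0.5 0 0.8;0 0 -0.3 0 0.8;0 0 -0.1 0 0.8;0 0 0 0 0.8'; python3 -m handwheel '0 0 -0.1 0 0.8;0 0 0 0 0.8;0 0 0 0 0.8';python3 -m handwheel '0 0 -0.1 0 0.8;0 0 0 0 0.8;0 0 0 0 0.8'
```

```text
clock: 8.7
eef_pos: [401.3, 467.0, 48.6]
eef_rot: [-3.14, -0.001, -3.076]
wrist_force: [0.2, -0.3, -1.7]
finger_gap: 33.9
finger_force: 26.2
clock: 8.95
eef_pos: [401.8, 467.5, 46.1]
eef_rot: [3.141, 0.001, -3.075]
wrist_force: [-0.7, 0.2, -1.7]
finger_gap: 33.6
finger_force: 26.2
clock: 9.2
eef_pos: [401.6, 467.3, 41.4]
eef_rot: [-3.142, -0.0, -3.075]
wrist_force: [0.1, 0.6, -2.6]
finger_gap: 33.5
finger_force: 26.2
```

```bash
python3 -m handwheel '0 0 -0.1 0 0.8;0 0 0 0 0.8;0 0 0 0 0.8'; python3 -m handwheel '0 0 -0.1 0 0.8;0 0 0 0 0.8;0 0 0 0 0.8'
```

```text
clock: 9.45
eef_pos: [401.5, 467.2, 37.2]
eef_rot: [-3.141, -0.0, -3.075]
wrist_force: [0.5, -0.2, -1.1]
finger_gap: 33.8
finger_force: 26.2
clock: 9.7
eef_pos: [401.5, 467.2, 33.1]
eef_rot: [-3.141, -0.0, -3.075]
wrist_force: [0.2, 0.6, -1.6]
finger_gap: 33.8
finger_force: 26.2
```

```bash
python3 -m handwheel '0 0 -0.1 0 0.8;0 0 0 0 0.8;0 0 0 0 0.8'; python3 -m handwheel '0 0 -0.1 0 0.8;0 0 0 0 0.8;0 0 0 0 0.8'
```

```text
clock: 9.95
eef_pos: [401.6, 467.2, 29.4]
eef_rot: [-3.141, -0.0, -3.075]
wrist_force: [0.8, -0.4, 1.0]
finger_gap: 32.7
finger_force: 26.4
clock: 10.2
eef_pos: [401.5, 467.3, 25.1]
eef_rot: [-3.141, -0.0, -3.075]
wrist_force: [0.3, -0.2, -2.1]
finger_gap: 30.0
finger_force: 25.2
```

```bash
python3 -m handwheel '0 0 0 0 0.35;0 0 0 0 0.35;0 0 0 0 0.35;0 0 0 0 0.35;0 0 0.5 0 0.35;0 0 1 0 0.35;0 0 1 0 0.35;0 0 1 -1 0.35;0 0 1 -1 0.35;0 -0.4 0.8 -1 0.35;0 -0.4 0.8 -1 0.35;0 -0.5 0.4 -1 0.35'; python3 -m handwheel '0 -0.6 0 -1 0.35;-0.2 -0.6 0 -1 0.35;-0.2 -0.6 0 -1 0.35;0 -0.5 0 -1 0.35;0 0 0 -1 0.35;0 0 0 -1 0.35;0 0 0 -1 0.35;0 0 0 -1 0.35;0 0 0 -1 0.35;0 0 0 -1 0.35;0 0 0 -1 0.35;0 0 0 -0.7 0.35';python3 -m handwheel '0 0 0 0 0.35;0 0 0 0 0.35'
python3 - <<'E'
from h import *
p,d,i=snap("wrist");np.savez("pics/w4.npz",p=p,d=d,W=cloud(d,i));save("w4",p)
E
```

```text
clock: 11.2
eef_pos: [401.8, 415.4, 289.6]
eef_rot: [3.137, 0.002, 2.768]
wrist_force: [0.5, 0.3, 0.6]
finger_gap: 60.8
finger_force: 0.0
clock: 12.2
eef_pos: [385.6, 323.3, 285.6]
eef_rot: [3.141, -0.0, 1.746]
wrist_force: [0.2, 0.6, 0.7]
finger_gap: 61.0
finger_force: 0.0
clock: 12.37
eef_pos: [385.6, 323.3, 285.5]
eef_rot: [3.142, -0.0, 1.753]
wrist_force: [0.3, 0.4, -0.2]
finger_gap: 60.8
finger_force: 0.0
```

View pics/w4.png

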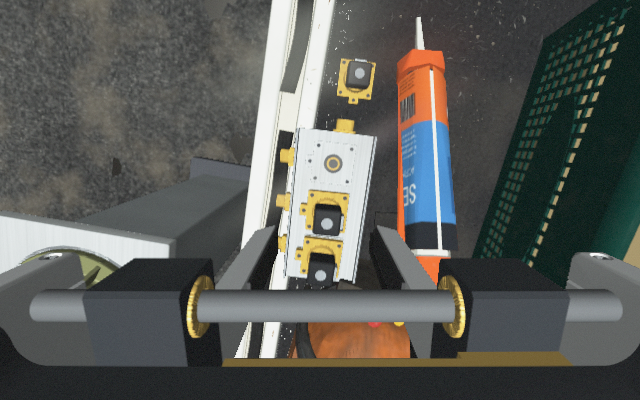

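Bore of pad 3 is at (333,163), the parked bonnet's coil top at (358,74) with its ear toward -y, and bonnets 2 and 1 at (326,223) and (320,273).

```bash
cat >> h.py <<'E'
def plane(inf,uv,z):
    r=rays(inf,uv);T=np.array(inf["world_from_camera"]);D=np.hstack([r,np.ones((len(r),1))])@T[:3,:3].T
    return T[:3,3]+D*((z-T[2,3])/D[:,2:])
E
python3 - <<'E'
from h import *
z=np.load("pics/w4.npz");p=z["p"];W=z["W"];i=camera_info("wrist")
hsv=cv2.cvtColor(p,cv2.COLOR_RGB2HSV)
m=np.zeros(p.shape[:2],np.uint8);m[148:180,316:351]=1
b=((hsv[...,1]>80)&(m>0)).astype(np.uint8)
v,u=np.nonzero(b);print(len(u));c=cv2.minEnclosingCircle(np.stack([u,v],1).astype(np.float32));print("bore",c,plane(i,[c[0]],100))
print("tops");blobs(W,150,160,(330,450,180,420));print("aside");blobs(W,50,60,(350,450,420,520));blobs(W,8,14,(350,450,420,520))
print("block");m=(W[...,2]>101.5)&(W[...,2]<107)&(W[...,0]>330)&(W[...,0]<450)&(W[...,1]>200)&(W[...,1]<400);q=W[m]
r=W[(W[...,2]>90)&(W[...,2]<99)&(W[...,0]>345)&(W[...,0]<440)&(W[...,1]>320)&(W[...,1]<420)]
for y in range(250,400,10):
    s=q[abs(q[:,1]-y)<5];L=s[s[:,0]<390];R=s[s[:,0]>390]
    if len(L)>3 and len(R)>3:print(y,np.round([L[:,0].min(),L[:,0].max(),R[:,0].min(),R[:,0].max()],1))
print("ymax",np.percentile(r[:,1],99.5))
E
```

```text
73
bore ((332.5909118652344, 163.40908813476562), 6.603695869445801) [[388.59390539 352.53867183 100.        ]]
tops
[327. 221.] 725 med z 155.3 rect c [392.4 294.3] size [31.5 30.9] ang 4.2
[320. 272.] 653 med z 155.3 rect c [396.1 233.1] size [31.3 30.2] ang 2.9
aside
[359.  74.] 589 med z 55.3 rect c [402.3 468. ] size [30.  32.7] ang 3.7
[353.  85.] 655 med z 11.5 rect c [402.7 462.4] size [49.9 58.7] ang 3.9
block
250 [346.9 350.4 440.1 443.3]
260 [346.3 388.8 390.1 442.2]
270 [346.1 348.6 438.8 441.8]
280 [345.2 348.3 438.3 441. ]
290 [344.3 347.6 437.5 440.5]
300 [344.1 363.8 436.5 439.7]
310 [343.4 346.3 436.1 439.5]
320 [342.5 389.1 390.3 438.6]
330 [341.9 386.3 393.8 438. ]
340 [341.4 387.5 391.1 437.3]
350 [340.7 389.4 390.3 436.6]
360 [340.  387.6 390.4 436.2]
370 [339.2 384.9 390.5 435.4]
380 [338.6 389.6 390.8 434.8]
390 [338.3 340.8 431.2 434.2]
ymax 392.57403223639307
```

```bash
python3 -m handwheel '0 0 0.6 -1 0.4;0 0 0.9 -1 0.4;0 -0.8 0 0 0.5;0 -1 0 0 0.57;0 -1 0 0 0.57;0 -1 0 0 0.57;0 -1 0 0 0.57;0 -1 0 0 0.57;0.1 -1 0 0 0.57;0.1 -1 0 0 0.57;0.1 -1 0 0 0.57;0.1 -1 0 0 0.57'; python3 -m handwheel '0.2 -1 0 0 0.57;0.2 -1 0 0 0.57;0.2 -1 0 0 0.57;0.2 -1 0 0 0.57;0.2 -1 -0.2 0 0.57;0.2 -1 -0.4 0 0.57;0 -0.8 -0.4 0 0.57;0 0 0 0 0.57;0 0 0 0 0.57;0 0 0 0 0.57'
cat >> h.py <<'E'
def diaph(tag):
    p,d,i=snap("wrist");W=cloud(d,i);save(tag,p);np.savez("pics/%s.npz"%tag,p=p,d=d,W=W)
    print("stems");blobs(W,9,17,(372,620,-450,-220),8);print("discs");blobs(W,2.5,17,(372,620,-450,-220),60)
E
python3 -c "
from h import *
diaph('w5')"
```

```text
clock: 13.42
eef_pos: [401.2, -70.7, 345.8]
eef_rot: [3.141, 0.0, 1.578]
wrist_force: [0.7, 1.0, 0.1]
finger_gap: 40.6
finger_force: 0.0
clock: 14.25
eef_pos: [449.3, -338.3, 306.7]
eef_rot: [3.141, 0.0, 1.577]
wrist_force: [0.6, 0.4, 0.3]
finger_gap: 40.1
finger_force: 0.0
stems
[411. 156.] 700 med z 14.1 rect c [ 584.2 -310.2] size [52.5 50.6] ang 3.2
[304. 150.] 47 med z 14.4 rect c [ 414.3 -302.2] size [10.9 11. ] ang 89.3
[334. 166.] 45 med z 13.9 rect c [ 462.3 -325.5] size [ 9.6 10.9] ang 0.7
[370. 176.] 47 med z 14.0 rect c [ 519.2 -342.4] size [11.2 10.7] ang 60.8
discs
[304. 150.] 383 med z 5.0 rect c [ 415.2 -302.3] size [33.6 34.7] ang 0.2
[411. 156.] 745 med z 14.0 rect c [ 584.2 -310.2] size [52.5 50.6] ang 3.2
[334. 165.] 375 med z 5.1 rect c [ 461.8 -325.1] size [34.1 34. ] ang 0.4
[369. 176.] 368 med z 5.1 rect c [ 519.  -342.7] size [34.1 35.2] ang 46.0
```

View pics/w5.png

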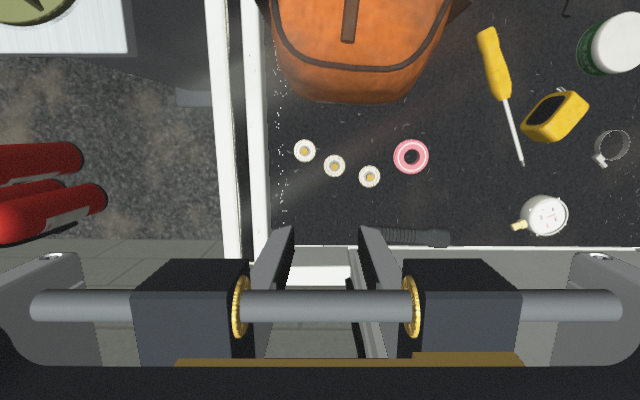

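Three diaphragms at (304,150), (334,166) and (370,176), tape at (411,156) and torch at (415,238). I'm taking the first, at (414.7,-302.3).

```bash
python3 -m handwheel '-0.46 0.45 -0.5 0 0.57;-0.4 0.45 -0.7 0 0.57;0 0 -1 0 0.57;0 0 -1 0 0.57;0 0 -1 0 0.57;0 0 -1 0 0.57;0 0 -0.8 0 0.57;0 0 -0.5 0 0.57;0 0 -0.4 0 0.57;0 0 -0.3 0 0.57;0 0 -0.2 0 0.57;0 0 0 0 0.57' 8;python3 -m handwheel '0 0 0 0 0.57;0 0 0 0 0.57'
```

```text
clock: 15.3
eef_pos: [414.9, -301.9, 9.9]
eef_rot: [-3.141, -0.0, 1.578]
wrist_force: [-0.5, 0.0, -1.1]
finger_gap: 40.5
finger_force: 0.0
clock: 15.47
eef_pos: [415.5, -302.9, 11.5]
eef_rot: [3.14, 0.001, 1.577]
wrist_force: [-0.2, -0.4, -0.4]
finger_gap: 40.5
finger_force: 0.0
```

```bash
python3 -m handwheel '0 0 -0.12 0 0.57;0 0 0 0 0.57;0 0 0 0 0.95;0 0 0 0 0.95;0 0 0 0 0.95;0 0 0 0 0.95;0 0 0 0 0.95;0 0 0 0 0.95;0 0 0 0 0.95' 12;python3 -m handwheel '0 0 0.3 0 0.95;0 0 0.5 0 0.95;0 0 0.5 0 0.95;0 0 0 0 0.95'
```

```text
clock: 16.22
eef_pos: [414.9, -302.8, 5.5]
eef_rot: [3.142, 0.0, 1.576]
wrist_force: [0.1, 0.2, 0.9]
finger_gap: 11.3
finger_force: 12.0
clock: 16.55
eef_pos: [416.2, -303.9, 61.5]
eef_rot: [3.137, 0.004, 1.576]
wrist_force: [-0.2, -0.2, 0.7]
finger_gap: 11.2
finger_force: 12.0
```

```bash
python3 -m handwheel '0 0 1 0 0.95;0 0 1 0 0.95;0 0 1 0 0.95;0 0.2 1 0 0.95;0 0.5 0.8 0 0.95;0 0.6 0.8 0 0.95;0 0.7 0.7 0 0.95;0 0.8 0.5 0 0.95;0 0.9 0.3 0 0.95;0 1 0.1 0 0.95;0 1 0 0 0.95;0 1 0 0 0.95';python3 -m handwheel '0 1 0 0 0.95;0 1 0 0 0.95;0 1 0 0 0.95;-0.1 1 0 0 0.95;-0.1 1 0 0 0.95;-0.1 1 0 0 0.95;-0.1 1 0 0 0.95;-0.1 1 0 0 0.95;-0.1 0.9 0 0 0.95;-0.06 0.7 -0.2 0 0.95;0 0.1 -0.5 0.5 0.95;0 0 -0.8 0.2 0.95';python3 -m handwheel '0 0 -1 0 0.95;0 0 -1 0 0.95;0 0 -0.8 0 0.95;0 0 -0.6 0 0.95;0 0 -0.4 0 0.95;0 0 0 0 0.95;0 0 0 0 0.95'
```

```text
clock: 17.55
eef_pos: [414.2, -33.0, 345.8]
eef_rot: [3.141, 0.0, 1.576]
wrist_force: [0.7, 0.4, -1.0]
finger_gap: 11.4
finger_force: 12.0
clock: 18.55
eef_pos: [388.3, 355.3, 286.2]
eef_rot: [3.139, -0.002, 1.642]
wrist_force: [0.3, 0.1, 0.0]
finger_gap: 11.2
finger_force: 12.0
clock: 19.13
eef_pos: [388.3, 353.1, 133.5]
eef_rot: [-3.141, 0.001, 1.637]
wrist_force: [0.2, -0.1, -0.6]
finger_gap: 11.6
finger_force: 12.0
```

```bash
python3 -m handwheel '0 0 -0.3 0 0.95;0 0 -0.2 0 0.95;0 0 -0.1 0 0.95;0 0 -0.07 0 0.95;0 0 0 0 0.95;0 0 0 0 0.95';python3 -m handwheel '0 0 -0.03 0 0.95;0 0 0 0 0.95'
```

```text
clock: 19.63
eef_pos: [388.6, 353.4, 107.1]
eef_rot: [3.141, -0.0, 1.637]
wrist_force: [-0.1, -0.6, -1.5]
finger_gap: 11.2
finger_force: 12.0
clock: 19.8
eef_pos: [388.5, 353.3, 105.6]
eef_rot: [3.141, -0.0, 1.637]
wrist_force: [-0.6, 0.5, -0.0]
finger_gap: 11.2
finger_force: 12.0
```

```bash
python3 -m handwheel '0 0 0 0 0.8;0 0 0 0 0.7;0 0 0 0 0.6;0 0 0 0 0.57;0 0 0.2 0 0.57;0 0 0.5 0 0.57;0 0 0.8 0 0.5;0 0 1 0 0.4;0 -0.3 1 0 0.35;0 -0.5 1 0 0.35;0 0 0 0 0.35;0 0 0 0 0.35'
cat >> h.py <<'E'
def valve(tag,c,zt=14):
    p,d,i=snap("wrist");W=cloud(d,i);save(tag,p);np.savez("pics/%s.npz"%tag,p=p,d=d,W=W)
    b=(c[0]-30,c[0]+30,c[1]-30,c[1]+30)
    print("stem");blobs(W,110,118,b,10);print("disc");blobs(W,102.3,118,b,60)
    print("coils");blobs(W,150,160,(330,450,180,420));print("aside");blobs(W,50,60,(350,450,420,520))
E
python3 -c "
from h import *
valve('w6',(388.6,352.6))"
```

```text
clock: 20.8
eef_pos: [388.9, 322.5, 285.1]
eef_rot: [3.138, -0.002, 1.636]
wrist_force: [-0.0, 0.1, -0.9]
finger_gap: 61.1
finger_force: 0.0
stem
[326. 162.] 81 med z 114.2 rect c [388.2 353.7] size [10.6 10.6] ang 3.6
disc
[326. 161.] 681 med z 105.1 rect c [388.1 353.7] size [35.  34.6] ang 66.6
coils
[326. 220.] 718 med z 155.3 rect c [392.4 294.4] size [30.8 30.4] ang 3.9
[326. 272.] 655 med z 155.3 rect c [396.6 233.8] size [31.6 30.1] ang 1.0
aside
[343.  70.] 573 med z 55.4 rect c [402.4 468. ] size [28.4 32.2] ang 4.1
```

```bash
python3 -m handwheel '0.33 0.3 0 1 0.35;0 0.6 0 1 0.35;0 0.6 0 1 0.35;0 0.6 0 1 0.35;0 0.6 0 1 0.35;0 0.6 0 1 0.35;0 0.32 0 1 0.35;0 0 0 1 0.35;0 0 0 1 0.35;0 0 0 1 0.35;0 0 -0.5 1 0.35;0 0 -0.5 1 0.35';python3 -m handwheel '0 0 -0.5 1 0.35;0 0 -0.5 1 0.35;0 0 -0.5 1 0.35;0 0 -0.5 1 0.35;0 0 -0.6 1 0.35;0 0 -0.7 1 0.35;0 0 -0.7 0 0.35;0 0 -0.7 0 0.35;0 0 -0.4 0 0.35;0 0 -0.25 0 0.35;0 0 0 0 0.35;0 0 0 0 0.35'
```

```text
clock: 21.85
eef_pos: [401.3, 467.8, 241.0]
eef_rot: [-3.141, -0.0, 2.689]
wrist_force: [1.5, -0.2, 0.5]
finger_gap: 61.0
finger_force: 0.0
clock: 22.85
eef_pos: [401.3, 467.5, 28.3]
eef_rot: [-3.141, -0.001, -3.075]
wrist_force: [-0.9, 0.3, 0.5]
finger_gap: 61.0
finger_force: 0.0
```

```bash
python3 -m handwheel '0 0 0 0 0.8;0 0 0 0 0.8;0 0 0 0 0.8;0 0 0 0 0.8;0 0 0 0 0.8;0 0 0 0 0.8' 30;python3 -m handwheel '0 0 0.2 0 0.8;0 0 0.5 0 0.8;0 0 0.8 0 0.8;0 0 0.9 0 0.8;0 0 0.9 -1 0.8;0 0 0.8 -1 0.8;0 0 0.4 -1 0.8;0 0 0 -1 0.8;0 0 0 -1 0.8;0 0 0 -1 0.8;0 0 0 -1 0.8;0 0 0 -1 0.8';python3 -m handwheel '0 0 0 -1 0.8;0 0 0 -1 0.8;0 0 0 -1 0.8;0 0 0 -1 0.8;0 0 0 -1 0.8;0 0 0 -1 0.8;0 0 0 -1 0.8;0 0 0 -1 0.8;0 0 0 -1 0.8;0 0 0 -1 0.8;0 0 0 0 0.8;0 0 0 0 0.8'
```

```text
clock: 23.35
eef_pos: [401.7, 467.5, 29.0]
eef_rot: [3.141, 0.0, -3.075]
wrist_force: [-0.7, -0.6, 2.4]
finger_gap: 29.9
finger_force: 30.0
clock: 24.35
eef_pos: [401.5, 467.3, 209.0]
eef_rot: [-3.141, -0.0, 2.506]
wrist_force: [-0.0, 1.0, -1.6]
finger_gap: 30.0
finger_force: 30.0
clock: 25.35
eef_pos: [401.6, 467.4, 208.9]
eef_rot: [3.142, -0.0, 1.64]
wrist_force: [0.2, -0.5, -2.1]
finger_gap: 29.9
finger_force: 30.0
```

```bash
cat >> h.py <<'E'
def held(tag,zb):
    s=read_state()["eef_pos"];p,d,i=snap("wrist");W=cloud(d,i);save(tag,p);np.savez("pics/%s.npz"%tag,p=p,d=d,W=W)
    b=(s[0]-60,s[0]+60,s[1]-60,s[1]+60)
    print(s);blobs(W,zb+52,zb+58,b,40);blobs(W,zb+7,zb+14,b,40)
E
python3 -c "
from h import *
held('w7',180)"
```

```text
[401.55660172 467.37252929 208.88577517]
[325. 253.] 2685 med z 235.2 rect c [400.9 467.6] size [53.3 29.7] ang 3.3
[323. 208.] 1681 med z 191.2 rect c [395.7 480.5] size [60.5 26.8] ang 10.0
```

View pics/w7.png

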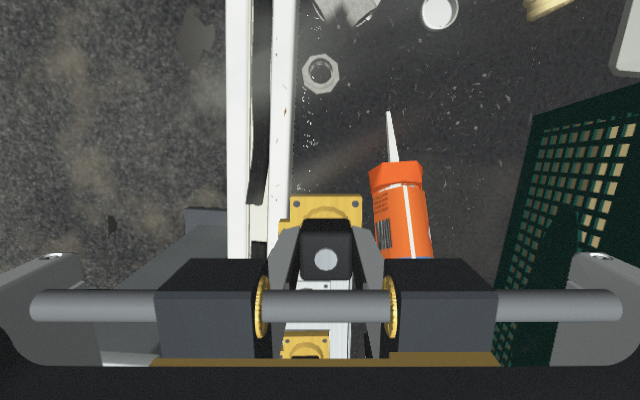

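The bonnet is held upright and centred, its ear toward -x. Setting it on valve 3.

```bash
python3 -m handwheel '-0.325 -0.5 0 0 0.8;0 -0.8 0 0 0.8;0 -0.8 0 0 0.8;0 -0.5 0 0 0.8;0 -0.27 0 0 0.8;0 0 -0.3 0 0.8;0 0 -0.6 0 0.8;0 0 -0.5 0 0.8;0 0 -0.3 0 0.8;0 0 -0.1 0 0.8;0 0 0 0 0.8;0 0 0 0 0.8'
```

```text
clock: 26.4
eef_pos: [388.9, 353.1, 137.3]
eef_rot: [3.141, -0.001, 1.638]
wrist_force: [-0.3, -0.6, -0.9]
finger_gap: 29.8
finger_force: 30.0
```

```bash
python3 -m handwheel '0 0 -0.1 0 0.8;0 0 -0.08 0 0.8;0 0 0 0 0.8;0 0 0 0 0.8'
```

```text
clock: 26.73
eef_pos: [388.6, 352.7, 129.5]
eef_rot: [3.142, -0.0, 1.637]
wrist_force: [-0.1, -0.4, -1.4]
finger_gap: 29.9
finger_force: 30.0
```

```bash
python3 -m handwheel '0 0 -0.02 0 0.8;0 0 0 0 0.8;0 0 0 0 0.7;0 0 0 0 0.6;0 0 0 0 0.5;0 0 0 0 0.35;0 0 0 0 0.35;0 0 0 0 0.35;0 0 0.5 0 0.35;0 0 1 0 0.35;0 -0.3 1 0 0.35;0 -0.45 1 0 0.35';python3 -m handwheel '0 0 0.5 0 0.35;0 0 0 0 0.35;0 0 0 0 0.35'
cat >> h.py <<'E'
def coils(tag):
    p,d,i=snap("wrist");W=cloud(d,i);save(tag,p);np.savez("pics/%s.npz"%tag,p=p,d=d,W=W)
    blobs(W,150,160,(330,450,180,420));blobs(W,107,114,(345,435,180,385),200)
E
python3 -c "
from h import *
coils('w8')"
```

```text
clock: 27.73
eef_pos: [388.2, 323.7, 268.3]
eef_rot: [-3.141, 0.0, 1.638]
wrist_force: [-0.1, 0.3, 0.6]
finger_gap: 61.6
finger_force: 0.0
clock: 27.98
eef_pos: [388.8, 323.6, 287.1]
eef_rot: [3.14, -0.001, 1.637]
wrist_force: [-0.1, -0.2, -0.3]
finger_gap: 61.0
finger_force: 0.0
[327. 168.] 824 med z 155.3 rect c [388.8 352.6] size [30.7 29.8] ang 3.3
[327. 221.] 735 med z 155.2 rect c [392.7 294.5] size [32.1 30. ] ang 3.2
[327. 272.] 646 med z 155.4 rect c [396.7 233.9] size [31.3 29.5] ang 4.3
[323. 160.] 883 med z 111.3 rect c [384.2 352.2] size [58.2 49. ] ang 3.6
[323. 205.] 797 med z 111.4 rect c [387.3 294.3] size [57.2 50. ] ang 4.6
[323. 251.] 752 med z 111.4 rect c [391.7 233.3] size [57.8 50.3] ang 2.3
```

Valve 3 is closed flat and aligned. Now bonnet 2.

```bash
python3 -m handwheel '0.09 -0.4 -0.3 0 0.35;0 -0.335 -0.7 0 0.35;0 0 -0.8 0 0.35;0 0 -0.8 0 0.35;0 0 -0.6 0 0.35;0 0 -0.4 0 0.35;0 0 -0.2 0 0.35;0 0 -0.12 0 0.35;0 0 0 0 0.35;0 0 0 0 0.35';python3 -m handwheel '0 0 0 0 0.8;0 0 0 0 0.8;0 0 0 0 0.8;0 0 0 0 0.8;0 0 0 0 0.8;0 0 0 0 0.8;0 0 0.3 0 0.8;0 0 0.6 0 0.8;0 0 0.9 0 0.8;0 0 0.9 0 0.8;0 0 0.4 0 0.8;0 0 0 0 0.8' 30
python3 - <<'E'
from h import *
A=np.vstack([np.load("pics/%s.npz"%f)["W"].reshape(-1,3) for f in("side0","scene0","w1","w4","w8")])
for y in range(160,400,20):
    s=A[(abs(A[:,1]-y)<10)&(A[:,0]>440)&(A[:,0]<600)]
    print(y,[(z,len(t),np.round(np.percentile(t[:,0],[1,10]))) for z in(165,195,215,235) for t in[s[(s[:,2]>z)&(s[:,2]<z+20)]] if len(t)>5])
E
```

```text
clock: 28.87
eef_pos: [392.4, 294.4, 130.1]
eef_rot: [3.141, -0.0, 1.637]
wrist_force: [-0.6, -0.0, -0.4]
finger_gap: 61.0
finger_force: 0.0
clock: 29.87
eef_pos: [393.2, 294.8, 257.4]
eef_rot: [3.136, -0.003, 1.637]
wrist_force: [0.1, -0.0, -2.4]
finger_gap: 29.9
finger_force: 29.9
160 [(165, 2173, array([441., 446.])), (195, 96, array([505., 506.])), (215, 161, array([504., 506.])), (235, 269, array([504., 506.]))]
180 [(165, 8, array([463., 465.])), (195, 156, array([501., 503.])), (215, 131, array([500., 503.])), (235, 294, array([501., 503.]))]
200 [(165, 43, array([481., 501.])), (195, 124, array([499., 501.])), (215, 174, array([498., 501.])), (235, 382, array([500., 501.]))]
220 [(165, 38, array([491., 496.])), (195, 230, array([495., 498.])), (215, 207, array([496., 499.])), (235, 418, array([498., 500.]))]
240 [(165, 112, array([478., 480.])), (195, 656, array([485., 496.])), (215, 20, array([498., 500.])), (235, 44, array([503., 504.]))]
260 [(165, 161, array([474., 477.])), (195, 1013, array([485., 490.]))]
280 [(165, 724, array([477., 480.])), (195, 669, array([490., 495.]))]
300 [(165, 2112, array([478., 480.]))]
320 [(165, 2544, array([479., 482.]))]
340 [(165, 875, array([482., 488.]))]
360 []
380 []
```

```bash
python3 -m handwheel '0.24 0.4 0 0 0.8;0 0.7 0 0 0.8;0 0.8 0 0.5 0.8;0 0.8 0 1 0.8;0 0.8 0 1 0.8;0 0.6 0 1 0.8;0 0.23 0 1 0.8;0 0 0 1 0.8;0 0 0 1 0.8;0 0 0 1 0.8;0 0 0 1 0.8;0 0 0 1 0.8';python3 -m handwheel '0 0 0 1 0.8;0 0 0 1 0.8;0 0 0 1 0.8;0 0 0 1 0.8;0 0 -0.3 1 0.8;0 0 -0.5 1 0.8;0 0 -0.6 1 0.8;0 0 -0.7 1 0.8;0 0 -0.7 0.5 0.8;0 0 -0.7 0 0.8;0 0 -0.7 0 0.8;0 0 -0.6 0 0.8';python3 -m handwheel '0 0 -0.4 0 0.8;0 0 -0.25 0 0.8;0 0 -0.1 0 0.8;0 0 0 0 0.8;0 0 0 0 0.8'
```

```text
clock: 30.87
eef_pos: [401.5, 467.1, 251.5]
eef_rot: [-3.139, -0.0, 2.471]
wrist_force: [0.7, -0.5, -2.0]
finger_gap: 30.0
finger_force: 29.9
clock: 31.87
eef_pos: [400.7, 466.2, 57.8]
eef_rot: [-3.139, -0.003, -3.075]
wrist_force: [0.1, 0.6, -1.5]
finger_gap: 29.9
finger_force: 29.9
clock: 32.28
eef_pos: [401.7, 467.3, 31.5]
eef_rot: [-3.142, -0.0, -3.075]
wrist_force: [0.1, 0.3, -1.7]
finger_gap: 29.9
finger_force: 29.9
```

```bash
python3 -m handwheel '0 0 -0.05 0 0.8;0 0 0 0 0.8;0 0 0 0 0.6;0 0 0 0 0.35;0 0 0 0 0.35;0 0 0 0 0.35;0 0 0.5 0 0.35;0 0 1 0 0.35;0 0 1 -1 0.35;0 0 1 -1 0.35;0 -0.4 0.8 -1 0.35;0 -0.4 0.8 -1 0.35';python3 -m handwheel '0 -0.5 0.8 -1 0.35;0 -0.6 0.5 -1 0.35;0 -0.6 0 -1 0.35;-0.1 -0.6 0 -1 0.35;-0.2 -0.6 0 -1 0.35;0 -0.6 0 -1 0.35;0 -0.5 0 -1 0.35;0 -0.2 0 -1 0.35;0 0 0 -1 0.35;0 0 0 -1 0.35;0 0 0 -1 0.35;0 0 0 -1 0.35';python3 -m handwheel '0 0 0 -1 0.35;0 0 0 -1 0.35;0 0 0 0 0.35;0 0 0 0 0.35'
cat >> h.py <<'E'
def bore(tag,guess):
    p,d,i=snap("wrist");W=cloud(d,i);save(tag,p);np.savez("pics/%s.npz"%tag,p=p,d=d,W=W)
    T=np.array(i["world_from_camera"]);hsv=cv2.cvtColor(p,cv2.COLOR_RGB2HSV)
    m=(np.hypot(W[...,0]-guess[0],W[...,1]-guess[1])<14)&(hsv[...,1]>80)
    v,u=np.nonzero(m);c=cv2.minEnclosingCircle(np.stack([u,v],1).astype(np.float32));print(len(u),c,plane(i,[c[0]],100))
    blobs(W,150,160,(330,450,180,420));print("aside");blobs(W,50,60,(350,450,420,520))
E
python3 -c "
from h import *
bore('w9',(392.5,292.7))"
```

```text
clock: 33.28
eef_pos: [401.5, 435.2, 235.7]
eef_rot: [3.141, 0.0, 2.856]
wrist_force: [0.5, 0.1, -0.4]
finger_gap: 61.4
finger_force: 0.0
clock: 34.28
eef_pos: [389.8, 267.3, 285.9]
eef_rot: [3.141, -0.0, 1.807]
wrist_force: [-0.3, 0.2, 0.5]
finger_gap: 61.1
finger_force: 0.0
clock: 34.62
eef_pos: [389.8, 267.4, 285.8]
eef_rot: [3.141, -0.0, 1.64]
wrist_force: [-0.0, 0.5, 0.2]
finger_gap: 61.2
finger_force: 0.0
1152 ((364.0, 274.0), 119.85417938232422) [[448.95000795 151.59336718 100.        ]]
[331. 113.] 891 med z 155.4 rect c [390.1 352.5] size [32.4 28.1] ang 3.9
[329. 225.] 704 med z 155.4 rect c [396.2 233.2] size [29.9 30.5] ang 3.8
aside
[347.  21.] 678 med z 55.2 rect c [402.4 468.6] size [30.  32.3] ang 4.3
```

```bash
sed -i 's/(hsv\[...,1\]>80)$/(hsv[...,1]>80)\&(W[...,2]<104)/' h.py; python3 - <<'E'
from h import *
z=np.load("pics/w9.npz");p,W=z["p"],z["W"];i=camera_info("wrist");hsv=cv2.cvtColor(p,cv2.COLOR_RGB2HSV)
m=(np.hypot(W[...,0]-392.5,W[...,1]-292.7)<14)&(hsv[...,1]>80)&(W[...,2]<104)
v,u=np.nonzero(m);c=cv2.minEnclosingCircle(np.stack([u,v],1).astype(np.float32));print(len(u),c,plane(i,[c[0]],100))
E
```

```text
67 ((329.5, 166.0), 6.500100135803223) [[392.50576619 292.59024053 100.        ]]
```

```bash
python3 -m handwheel '0 0 0.6 -0.7 0.4;0 -0.5 0.9 0 0.4;0 -1 0 0 0.5;0 -1 0 0 0.57;0 -1 0 0 0.57;0 -1 0 0 0.57;0 -1 0 0 0.57;0 -1 0 0 0.57;0.1 -1 0 0 0.57;0.1 -1 0 0 0.57;0.1 -1 0 0 0.57;0.1 -1 0 0 0.57'; python3 -m handwheel '0.2 -1 0 0 0.57;0.2 -1 0 0 0.57;0.2 -1 0 0 0.57;0.3 -1 -0.4 0 0.57;0.2 -0.6 -0.6 0 0.57;0 0 0 0 0.57;0 0 0 0 0.57;0 0 0 0 0.57'
python3 -c "
from h import *
diaph('w10')"
```

```text
clock: 35.67
eef_pos: [405.4, -154.7, 346.0]
eef_rot: [3.141, 0.0, 1.579]
wrist_force: [1.4, 0.2, 0.6]
finger_gap: 40.5
finger_force: 0.0
clock: 36.33
eef_pos: [449.0, -333.5, 307.6]
eef_rot: [3.141, 0.0, 1.578]
wrist_force: [-0.1, 0.2, 0.1]
finger_gap: 40.1
finger_force: 0.0
stems
[411. 159.] 697 med z 14.2 rect c [ 583.6 -309.9] size [51.3 50.7] ang 2.2
[334. 169.] 43 med z 14.2 rect c [ 462.2 -325.4] size [10.1 10.4] ang 45.8
[369. 179.] 47 med z 14.2 rect c [ 519.3 -342.8] size [10.6 11.1] ang 27.1
discs
[411. 159.] 742 med z 14.1 rect c [ 583.5 -309.4] size [51.8 51.6] ang 1.4
[334. 168.] 365 med z 5.0 rect c [ 462.5 -325.2] size [32.5 34.2] ang 0.3
[369. 178.] 358 med z 5.1 rect c [ 519.4 -342.1] size [34.9 33.9] ang 34.2
```

```bash
python3 -m handwheel '0.33 0.2 -0.5 0 0.57;0 0 -0.8 0 0.57;0 0 -1 0 0.57;0 0 -1 0 0.57;0 0 -1 0 0.57;0 0 -1 0 0.57;0 0 -0.8 0 0.57;0 0 -0.5 0 0.57;0 0 -0.4 0 0.57;0 0 -0.3 0 0.57;0 0 -0.1 0 0.57;0 0 0 0 0.57' 12;python3 -m handwheel '0 0 -0.1 0 0.57;0 0 0 0 0.57;0 0 0 0 0.57'
```

```text
clock: 37.38
eef_pos: [462.5, -325.6, 11.2]
eef_rot: [3.141, 0.0, 1.577]
wrist_force: [-0.1, -0.5, -0.4]
finger_gap: 40.5
finger_force: 0.0
clock: 37.63
eef_pos: [462.5, -326.1, 7.6]
eef_rot: [3.141, 0.001, 1.576]
wrist_force: [0.6, 0.5, 0.1]
finger_gap: 40.6
finger_force: 0.0
```

```bash
python3 -m handwheel '0 0 -0.03 0 0.57;0 0 0 0 0.95;0 0 0 0 0.95;0 0 0 0 0.95;0 0 0 0 0.95;0 0 0 0 0.95;0 0 0 0 0.95;0 0 0 0 0.95' 12;python3 -m handwheel '0 0 0.3 0 0.95;0 0 0.8 0 0.95;0 0 1 0 0.95;0 0 1 0 0.95;0 0 1 0 0.95;0 0.2 1 0 0.95;-0.1 0.5 0.8 0 0.95;-0.1 0.6 0.8 0 0.95;-0.1 0.7 0.7 0 0.95;-0.1 0.8 0.6 0 0.95;-0.1 0.9 0.3 0 0.95;-0.1 0.95 0.2 0 0.95';python3 -m handwheel '-0.1 1 0 0 0.95;-0.1 1 0 0 0.95;-0.1 1 0 0 0.95;-0.1 1 0 0 0.95;-0.1 1 0 0 0.95;-0.1 1 0 0 0.95;-0.1 1 0 0 0.95;-0.1 1 0 0 0.95;-0.1 1 0 0 0.95;-0.1 0.9 0 0 0.95;-0.1 0.6 0 0 0.95;-0.05 0.3 0 0 0.95'
```

```text
clock: 38.3
eef_pos: [462.2, -325.9, 5.6]
eef_rot: [3.142, 0.0, 1.576]
wrist_force: [0.3, -0.5, -0.0]
finger_gap: 11.2
finger_force: 12.0
clock: 39.3
eef_pos: [437.5, -138.6, 348.2]
eef_rot: [3.139, 0.001, 1.575]
wrist_force: [-0.0, 0.1, -0.7]
finger_gap: 11.5
finger_force: 12.0
clock: 40.3
eef_pos: [391.0, 294.4, 346.1]
eef_rot: [-3.142, -0.0, 1.579]
wrist_force: [-0.2, -0.1, -0.1]
finger_gap: 11.3
finger_force: 12.0
```

```bash
python3 -m handwheel '0 0 -0.3 0.7 0.95;0 0 -0.8 0 0.95;0 0 -1 0 0.95;0 0 -1 0 0.95;0 0 -0.9 0 0.95;0 0 -0.7 0 0.95;0 0 -0.5 0 0.95;0 0 -0.3 0 0.95;0 0 -0.2 0 0.95;0 0 -0.15 0 0.95;0 0 0 0 0.95;0 0 0 0 0.95'
```

```text
clock: 41.3
eef_pos: [392.5, 292.1, 112.4]
eef_rot: [3.141, -0.0, 1.637]
wrist_force: [0.2, 0.5, -0.4]
finger_gap: 11.5
finger_force: 12.0
```

Now lower to 105.7, release, rise and check.

```bash
python3 -m handwheel '0 0.01 -0.1 0 0.95;0 0 -0.06 0 0.95;0 0 0 0 0.95;0 0 0 0 0.95';python3 -m handwheel '0 0 0 0 0.8;0 0 0 0 0.7;0 0 0 0 0.6;0 0 0 0 0.57;0 0 0.2 0 0.57;0 0 0.5 0 0.57;0 0 0.8 0 0.5;0 0 1 0 0.4;0 -0.3 1 0 0.35;0 -0.35 1 0 0.35;0 0 0 0 0.35;0 0 0 0 0.35'
python3 -c "
from h import *
valve('w11',(392.5,292.6))"
```

```text
clock: 41.63
eef_pos: [392.3, 292.6, 105.4]
eef_rot: [3.141, -0.0, 1.637]
wrist_force: [0.6, -0.6, 0.3]
finger_gap: 11.1
finger_force: 12.0
clock: 42.63
eef_pos: [392.7, 266.7, 286.8]
eef_rot: [3.138, -0.002, 1.637]
wrist_force: [-0.4, -0.1, -0.8]
finger_gap: 60.8
finger_force: 0.0
stem
[326. 167.] 79 med z 114.2 rect c [391.2 292.9] size [10.7 10.7] ang 2.2
disc
[326. 165.] 667 med z 105.0 rect c [391.9 292.7] size [34.1 35.2] ang 3.1
coils
[327. 112.] 884 med z 155.3 rect c [389.3 351.8] size [31.5 28.1] ang 3.6
[326. 225.] 714 med z 155.3 rect c [396.5 233.1] size [31.  30.4] ang 2.5
aside
[343.  22.] 656 med z 55.3 rect c [402.5 468.5] size [29.  32.6] ang 4.0
```

```bash
python3 -m handwheel '0.23 0.5 0 1 0.35;0 0.8 0 1 0.35;0 0.8 0 1 0.35;0 0.8 0 1 0.35;0 0.8 0 1 0.35;0 0.7 0 1 0.35;0 0.42 0 1 0.35;0 0.2 0 1 0.35;0 0 0 1 0.35;0 0 0 1 0.35;0 0 -0.5 1 0.35;0 0 -0.5 1 0.35';python3 -m handwheel '0 0 -0.5 1 0.35;0 0 -0.5 1 0.35;0 0 -0.5 1 0.35;0 0 -0.5 1 0.35;0 0 -0.6 1 0.35;0 0 -0.7 1 0.35;0 0 -0.7 0 0.35;0 0 -0.7 0 0.35;0 0 -0.4 0 0.35;0 0 -0.27 0 0.35;0 0 0 0 0.35;0 0 0 0 0.35'
```

```text
clock: 43.68
eef_pos: [401.0, 467.8, 242.7]
eef_rot: [-3.141, -0.0, 2.689]
wrist_force: [-0.2, 0.5, -0.0]
finger_gap: 61.1
finger_force: 0.0
clock: 44.68
eef_pos: [401.1, 467.5, 29.3]
eef_rot: [-3.141, -0.001, -3.075]
wrist_force: [0.0, 0.6, 0.1]
finger_gap: 61.2
finger_force: 0.0
```

```bash
python3 -m handwheel '0 0 0 0 0.8;0 0 0 0 0.8;0 0 0 0 0.8;0 0 0 0 0.8;0 0 0 0 0.8;0 0 0 0 0.8' 30;python3 -m handwheel '0 0 0.2 0 0.8;0 0 0.5 0 0.8;0 0 0.9 0 0.8;0 0 1 0 0.8;0 0 1 -1 0.8;0 0 1 -1 0.8;0 0 0.7 -1 0.8;0 0 0.2 -1 0.8;0 0 0 -1 0.8;0 0 0 -1 0.8;0 0 0 -1 0.8;0 0 0 -1 0.8';python3 -m handwheel '0 0 0 -1 0.8;0 0 0 -1 0.8;0 0 0 -1 0.8;0 0 0 -1 0.8;0 0 0 -1 0.8;0 0 0 -1 0.8;0 0 0 -1 0.8;0 0 0 -1 0.8;0 0 0 -1 0.8;0 0 0 -1 0.8;0 0 0 0 0.8;0 0 0 0 0.8'; python3 -c "
from h import *
s=read_state()['eef_pos']
held('w12',s[2]-29)"
```

```text
clock: 45.18
eef_pos: [401.5, 467.7, 30.1]
eef_rot: [3.141, 0.0, -3.075]
wrist_force: [-0.4, -0.0, 1.9]
finger_gap: 29.7
finger_force: 30.0
clock: 46.18
eef_pos: [401.2, 467.4, 250.0]
eef_rot: [-3.141, -0.0, 2.506]
wrist_force: [0.1, -0.3, -2.1]
finger_gap: 29.8
finger_force: 30.0
clock: 47.18
eef_pos: [401.3, 467.5, 249.9]
eef_rot: [-3.142, 0.0, 1.64]
wrist_force: [-0.3, -0.2, -1.7]
finger_gap: 30.1
finger_force: 30.0
[401.29428376 467.46728984 249.88781811]
[326. 254.] 2737 med z 275.2 rect c [400.9 467.4] size [53.5 29.7] ang 3.8
[323. 208.] 1694 med z 231.2 rect c [395.1 480.2] size [60.4 26.3] ang 9.4
```

```bash
python3 -m handwheel '-0.22 -0.5 0 0 0.8;0 -0.9 0 0 0.8;0 -0.9 0 0 0.8;0 -0.9 0 0 0.8;0 -0.7 0 0 0.8;0 -0.37 0 0 0.8;0 -0.1 -0.4 0 0.8;0 0 -0.8 0 0.8;0 0 -0.8 0 0.8;0 0 -0.5 0 0.8;0 0 -0.32 0 0.8;0 0 0 0 0.8';python3 -m handwheel '0 0 0 0 0.8;0 0 0 0 0.8'
```

```text
clock: 48.23
eef_pos: [391.6, 292.5, 134.4]
eef_rot: [-3.138, 0.002, 1.639]
wrist_force: [-0.2, -0.1, -1.1]
finger_gap: 29.7
finger_force: 30.0
clock: 48.4
eef_pos: [393.1, 293.3, 138.0]
eef_rot: [3.14, -0.001, 1.638]
wrist_force: [-0.1, -0.1, -1.8]
finger_gap: 29.7
finger_force: 30.0
```

```bash
python3 -m handwheel '0 0 -0.1 0 0.8;0 0 -0.08 0 0.8;0 0 0 0 0.8;0 0 0 0 0.8';python3 -m handwheel '0 0 -0.02 0 0.8;0 0 0 0 0.8;0 0 0 0 0.7;0 0 0 0 0.6;0 0 0 0 0.5;0 0 0 0 0.35;0 0 0 0 0.35;0 0 0 0 0.35;0 0 0.5 0 0.35;0 0 1 0 0.35;0 -0.3 1 0 0.35;0 -0.45 1 0 0.35';python3 -m handwheel '0 0 0.5 0 0.35;0 0 0 0 0.35;0 0 0 0 0.35'
python3 -c "
from h import *
coils('w13')"
```

```text
clock: 48.73
eef_pos: [392.8, 292.9, 130.0]
eef_rot: [3.141, -0.0, 1.637]
wrist_force: [0.2, 0.3, 0.1]
finger_gap: 29.6
finger_force: 30.0
clock: 49.73
eef_pos: [392.2, 263.8, 268.5]
eef_rot: [-3.141, 0.0, 1.639]
wrist_force: [0.5, -0.0, -0.4]
finger_gap: 61.2
finger_force: 0.0
clock: 49.98
eef_pos: [392.8, 263.7, 287.2]
eef_rot: [3.14, -0.001, 1.637]
wrist_force: [-0.4, -0.6, -0.3]
finger_gap: 61.1
finger_force: 0.0
[327. 109.] 891 med z 155.4 rect c [390.3 352.3] size [32.5 29. ] ang 3.8
[327. 168.] 817 med z 155.3 rect c [393.3 292.7] size [31.7 29.8] ang 3.5
[326. 222.] 738 med z 155.3 rect c [396.8 233.1] size [32.1 30.5] ang 3.2
[323. 112.] 1056 med z 111.4 rect c [384.2 352.2] size [58.1 48.6] ang 3.7
[323. 160.] 898 med z 111.3 rect c [388.1 292.2] size [58.4 49. ] ang 3.8
[323. 206.] 777 med z 111.4 rect c [391.8 233.5] size [57.6 49.7] ang 2.2
```

Valve 2 is closed flat. Now bonnet 1.

```bash
python3 -m handwheel '0.085 -0.4 -0.3 0 0.35;0 -0.36 -0.7 0 0.35;0 0 -0.8 0 0.35;0 0 -0.8 0 0.35;0 0 -0.6 0 0.35;0 0 -0.4 0 0.35;0 0 -0.2 0 0.35;0 0 -0.12 0 0.35;0 0 0 0 0.35;0 0 0 0 0.35';python3 -m handwheel '0 0 0 0 0.8;0 0 0 0 0.8;0 0 0 0 0.8;0 0 0 0 0.8;0 0 0 0 0.8;0 0 0 0 0.8;0 0 0.3 0 0.8;0 0 0.6 0 0.8;0 0 0.9 0 0.8;0 0 0.9 0 0.8;0 0 0.4 0 0.8;0 0 0 0 0.8' 30
```

```text
clock: 50.87
eef_pos: [396.2, 233.5, 130.4]
eef_rot: [3.141, -0.0, 1.637]
wrist_force: [-0.7, -0.3, 0.5]
finger_gap: 61.1
finger_force: 0.0
clock: 51.87
eef_pos: [397.0, 233.8, 257.6]
eef_rot: [3.136, -0.002, 1.637]
wrist_force: [-0.5, 0.8, -1.2]
finger_gap: 29.9
finger_force: 29.9
```

```bash
python3 -m handwheel '0.13 0.5 0 0 0.8;0 0.9 0 0 0.8;0 0.9 0 0.5 0.8;0 0.9 0 1 0.8;0 0.9 0 1 0.8;0 0.9 0 1 0.8;0 0.6 0 1 0.8;0 0.25 0 1 0.8;0 0 0 1 0.8;0 0 0 1 0.8;0 0 0 1 0.8;0 0 0 1 0.8';python3 -m handwheel '0 0 0 1 0.8;0 0 0 1 0.8;0 0 0 1 0.8;0 0 0 1 0.8;0 0 -0.3 1 0.8;0 0 -0.5 1 0.8;0 0 -0.6 1 0.8;0 0 -0.7 1 0.8;0 0 -0.7 0.5 0.8;0 0 -0.7 0 0.8;0 0 -0.7 0 0.8;0 0 -0.6 0 0.8';python3 -m handwheel '0 0 -0.4 0 0.8;0 0 -0.25 0 0.8;0 0 -0.1 0 0.8;0 0 0 0 0.8;0 0 0 0 0.8'
```

```text
clock: 52.87
eef_pos: [400.9, 467.1, 251.9]
eef_rot: [-3.139, -0.0, 2.471]
wrist_force: [-0.2, 0.7, -1.0]
finger_gap: 29.6
finger_force: 29.9
clock: 53.87
eef_pos: [400.2, 466.2, 58.3]
eef_rot: [-3.139, -0.003, -3.075]
wrist_force: [0.8, 0.2, -1.2]
finger_gap: 29.4
finger_force: 29.9
clock: 54.28
eef_pos: [401.2, 467.3, 31.9]
eef_rot: [3.142, -0.0, -3.075]
wrist_force: [0.6, -0.0, -0.5]
finger_gap: 30.0
finger_force: 29.9
```

```bash
python3 -m handwheel '0 0 -0.05 0 0.8;0 0 0 0 0.8;0 0 0 0 0.6;0 0 0 0 0.35;0 0 0 0 0.35;0 0 0 0 0.35;0 0 0.5 0 0.35;0 0 1 0 0.35;0 0 1 -1 0.35;0 0 1 -1 0.35;0 -0.4 0.8 -1 0.35;0 -0.4 0.8 -1 0.35';python3 -m handwheel '0 -0.6 0.8 -1 0.35;0 -0.7 0.8 -1 0.35;0 -0.7 0 -1 0.35;0 -0.7 0 -1 0.35;-0.13 -0.7 0 -1 0.35;0 -0.7 0 -1 0.35;0 -0.7 0 -1 0.35;0 -0.5 0 -1 0.35;0 -0.4 0 -1 0.35;0 0 0 -1 0.35;0 0 0 -1 0.35;0 0 0 -1 0.35';python3 -m handwheel '0 0 0 -1 0.35;0 0 0 -1 0.35;0 0 0 0 0.35;0 0 0 0 0.35'
python3 -c "
from h import *
bore('w14',(396.5,232.8))"
```

```text
clock: 55.28
eef_pos: [400.9, 435.1, 235.9]
eef_rot: [3.141, 0.0, 2.856]
wrist_force: [0.6, -0.4, -1.1]
finger_gap: 61.3
finger_force: 0.0
clock: 56.28
eef_pos: [396.0, 207.5, 297.5]
eef_rot: [3.141, -0.0, 1.807]
wrist_force: [-0.9, -0.6, 0.6]
finger_gap: 61.0
finger_force: 0.0
clock: 56.62
eef_pos: [396.0, 207.8, 297.4]
eef_rot: [3.141, -0.0, 1.64]
wrist_force: [0.2, 0.3, -0.2]
finger_gap: 61.0
finger_force: 0.0
71 ((327.5, 164.8333282470703), 6.346582412719727) [[396.32527496 232.99416169 100.        ]]
[329.  51.] 1009 med z 155.3 rect c [389.7 351.8] size [31.1 30.4] ang 3.5
[328. 114.] 836 med z 155.3 rect c [393.9 291.9] size [32.5 28.1] ang 3.7
aside
```

```bash
python3 -m handwheel '0 0 0.6 -0.75 0.4;0 -0.5 0.6 0 0.4;0 -1 0 0 0.5;0 -1 0 0 0.57;0 -1 0 0 0.57;0 -1 0 0 0.57;0 -1 0 0 0.57;0 -1 0 0 0.57;0.1 -1 0 0 0.57;0.1 -1 0 0 0.57;0.1 -1 0 0 0.57;0.2 -1 0 0 0.57'; python3 -m handwheel '0.3 -1 0 0 0.57;0.4 -0.9 0 0 0.57;0.5 -0.8 -0.4 0 0.57;0.4 -0.6 -0.6 0 0.57;0 0 0 0 0.57;0 0 0 0 0.57;0 0 0 0 0.57'
python3 -c "
from h import *
diaph('w15')"
```

```text
clock: 57.67
eef_pos: [415.4, -214.3, 345.7]
eef_rot: [3.141, 0.0, 1.574]
wrist_force: [1.3, 0.5, 1.1]
finger_gap: 40.5
finger_force: 0.0
clock: 58.25
eef_pos: [479.9, -343.7, 305.9]
eef_rot: [3.141, 0.0, 1.573]
wrist_force: [-0.5, 0.4, -0.2]
finger_gap: 40.4
finger_force: 0.0
stems
[392. 152.] 726 med z 14.0 rect c [ 583.4 -309.7] size [51.7 52.2] ang 47.2
[350. 173.] 46 med z 14.4 rect c [ 519.3 -342.5] size [11.4  9.6] ang 2.4
discs
[392. 152.] 767 med z 14.0 rect c [ 583.5 -309.8] size [52.3 52.8] ang 31.1
[350. 172.] 371 med z 5.2 rect c [ 519.3 -342.5] size [34.5 34.8] ang 15.7
```

```bash
python3 -m handwheel '0.5 0.03 -0.5 0 0.57;0.48 0 -0.7 0 0.57;0 0 -1 0 0.57;0 0 -1 0 0.57;0 0 -1 0 0.57;0 0 -1 0 0.57;0 0 -0.8 0 0.57;0 0 -0.5 0 0.57;0 0 -0.4 0 0.57;0 0 -0.3 0 0.57;0 0 -0.1 0 0.57;0 0 0 0 0.57' 12;python3 -m handwheel '0 0 -0.1 0 0.57;0 0 0 0 0.57;0 0 0 0 0.57'
```

```text
clock: 59.3
eef_pos: [519.4, -342.6, 13.8]
eef_rot: [3.141, 0.0, 1.573]
wrist_force: [-0.1, 0.2, -0.2]
finger_gap: 40.3
finger_force: 0.0
clock: 59.55
eef_pos: [519.5, -343.0, 10.1]
eef_rot: [3.141, 0.001, 1.572]
wrist_force: [0.9, 0.2, 0.3]
finger_gap: 40.3
finger_force: 0.0
```

```bash
python3 -m handwheel '0 0 -0.05 0 0.57;0 0 0 0 0.95;0 0 0 0 0.95;0 0 0 0 0.95;0 0 0 0 0.95;0 0 0 0 0.95;0 0 0 0 0.95;0 0 0 0 0.95' 12;python3 -m handwheel '0 0 0.3 0 0.95;0 0 0.8 0 0.95;0 0 1 0 0.95;0 0 1 0 0.95;0 0 1 0 0.95;0 0.2 1 0 0.95;-0.2 0.5 0.8 0 0.95;-0.2 0.6 0.8 0 0.95;-0.3 0.7 0.6 0 0.95;-0.3 0.8 0.5 0 0.95;-0.3 0.9 0.3 0 0.95;-0.3 0.9 0.3 0 0.95';python3 -m handwheel '-0.3 0.95 0 0 0.95;-0.2 0.95 0 0 0.95;-0.2 0.95 0 0 0.95;-0.2 1 0 0 0.95;-0.2 1 0 0 0.95;-0.2 1 0 0 0.95;-0.17 1 0 0 0.95;0 1 0 0 0.95;0 0.8 0 0 0.95;0 0.6 0 0 0.95;0 0.4 0 0 0.95;0 0.14 0 0 0.95';python3 -m handwheel '0 0 0 0 0.95;0 0 0 0 0.95;0 0 0 0 0.95'
```

```text
clock: 60.22
eef_pos: [519.2, -342.9, 7.3]
eef_rot: [3.142, -0.0, 1.572]
wrist_force: [-0.6, 0.1, 0.7]
finger_gap: 11.0
finger_force: 12.0
clock: 61.22
eef_pos: [454.0, -157.4, 345.2]
eef_rot: [3.14, 0.001, 1.571]
wrist_force: [0.9, 0.5, 0.1]
finger_gap: 11.0
finger_force: 12.0
clock: 62.22
eef_pos: [395.7, 234.5, 343.8]
eef_rot: [3.141, -0.0, 1.574]
wrist_force: [-0.0, -0.3, -0.5]
finger_gap: 11.5
finger_force: 12.0
clock: 62.47
eef_pos: [396.4, 231.8, 343.7]
eef_rot: [3.141, -0.0, 1.571]
wrist_force: [0.2, 0.1, -0.6]
finger_gap: 11.2
finger_force: 12.0
```

```bash
python3 -m handwheel '0 0.025 -0.3 0 0.95;0 0 -0.8 0 0.95;0 0 -1 0 0.95;0 0 -1 0 0.95;0 0 -0.9 0 0.95;0 0 -0.6 0 0.95;0 0 -0.4 0 0.95;0 0 -0.3 0 0.95;0 0 -0.2 0 0.95;0 0 -0.1 0 0.95;0 0 0 0 0.95;0 0 0 0 0.95'
```

```text
clock: 63.47
eef_pos: [396.7, 233.6, 120.0]
eef_rot: [3.141, -0.0, 1.571]
wrist_force: [-0.6, -0.1, 0.2]
finger_gap: 10.8
finger_force: 12.0
```

```bash
python3 -m handwheel '0 0 -0.2 0 0.95;0 0 -0.06 0 0.95;0 0 0 0 0.95;0 0 0 0 0.95'
```

```text
clock: 63.8
eef_pos: [396.3, 233.7, 108.9]
eef_rot: [-3.141, 0.0, 1.572]
wrist_force: [-0.5, 0.0, -0.3]
finger_gap: 10.9
finger_force: 12.0
```

```bash
python3 -m handwheel '0 -0.015 -0.04 0 0.95;0 0 0 0 0.95;0 0 0 0 0.95';python3 -m handwheel '0 0 0 0 0.8;0 0 0 0 0.7;0 0 0 0 0.6;0 0 0 0 0.57;0 0 0.2 0 0.57;0 0 0.5 0 0.57;0 0 0.8 0 0.5;0 0 1 0.75 0.4;0 -0.3 1 0 0.35;0 -0.35 1.0 0 0.35;0 0 0 0 0.35;0 0 0 0 0.35'
python3 -c "
from h import *
valve('w16',(396.4,232.9))"
```

```text
clock: 64.05
eef_pos: [396.4, 233.2, 107.4]
eef_rot: [3.142, -0.0, 1.572]
wrist_force: [0.7, 1.4, 0.2]
finger_gap: 11.0
finger_force: 12.0
clock: 65.05
eef_pos: [396.8, 207.2, 288.8]
eef_rot: [3.137, -0.001, 1.636]
wrist_force: [-0.2, -0.6, -1.2]
finger_gap: 61.2
finger_force: 0.0
stem
[326. 166.] 78 med z 114.2 rect c [395.4 233.1] size [10.7 11. ] ang 4.1
disc
[326. 165.] 656 med z 105.0 rect c [396.1 233.6] size [34.3 34.4] ang 3.2
coils
[326.  49.] 1050 med z 155.3 rect c [389.  351.5] size [31.1 29.9] ang 3.3
[327. 113.] 886 med z 155.3 rect c [393.4 292.5] size [31.7 28.4] ang 3.7
aside
```

```bash
python3 -m handwheel '0.11 0.5 0 1 0.35;0 0.9 0 1 0.35;0 0.9 0 1 0.35;0 0.9 0 1 0.35;0 0.9 0 1 0.35;0 0.9 0 1 0.35;0 0.8 0 1 0.35;0 0.5 0 1 0.35;0 0.2 0 1 0.35;0 0 0 1 0.35;0 0 -0.5 1 0.35;0 0 -0.5 1 0.35';python3 -m handwheel '0 0 -0.5 1 0.35;0 0 -0.5 1 0.35;0 0 -0.5 1 0.35;0 0 -0.5 1 0.35;0 0 -0.6 1 0.35;0 0 -0.7 1 0.35;0 0 -0.7 0 0.35;0 0 -0.7 0 0.35;0 0 -0.4 0 0.35;0 0 -0.3 0 0.35;0 0 0 0 0.35;0 0 0 0 0.35'
```

```text
clock: 66.1
eef_pos: [400.3, 467.8, 244.7]
eef_rot: [-3.14, -0.0, 2.69]
wrist_force: [-0.5, 0.1, -0.6]
finger_gap: 60.9
finger_force: 0.0
clock: 67.1
eef_pos: [400.4, 467.3, 30.1]
eef_rot: [-3.141, -0.001, -3.075]
wrist_force: [0.1, 0.1, 0.4]
finger_gap: 61.0
finger_force: 0.0
```

```bash
python3 -m handwheel '0 0 0 0 0.8;0 0 0 0 0.8;0 0 0 0 0.8;0 0 0 0 0.8;0 0 0 0 0.8;0 0 0 0 0.8' 30;python3 -m handwheel '0 0 0.2 0 0.8;0 0 0.5 0 0.8;0 0 0.9 0 0.8;0 0 1 0 0.8;0 0 1 -1 0.8;0 0 1 -1 0.8;0 0 0.7 -1 0.8;0 0 0.2 -1 0.8;0 0 0 -1 0.8;0 0 0 -1 0.8;0 0 0 -1 0.8;0 0 0 -1 0.8';python3 -m handwheel '0 0 0 -1 0.8;0 0 0 -1 0.8;0 0 0 -1 0.8;0 0 0 -1 0.8;0 0 0 -1 0.8;0 0 0 -1 0.8;0 0 0 -1 0.8;0 0 0 -1 0.8;0 0 0 -1 0.8;0 0 0 -1 0.8;0 0 0 0 0.8;0 0 0 0 0.8'; python3 -c "
from h import *
s=read_state()['eef_pos']
held('w17',s[2]-29)"
```

```text
clock: 67.6
eef_pos: [400.9, 467.5, 31.0]
eef_rot: [3.141, 0.0, -3.075]
wrist_force: [-1.1, -0.9, 3.0]
finger_gap: 29.8
finger_force: 30.0
clock: 68.6
eef_pos: [400.6, 467.3, 251.0]
eef_rot: [-3.142, -0.0, 2.506]
wrist_force: [0.2, 0.9, -1.0]
finger_gap: 29.4
finger_force: 30.0
clock: 69.6
eef_pos: [400.7, 467.3, 250.8]
eef_rot: [3.142, -0.0, 1.64]
wrist_force: [1.2, 0.2, -1.1]
finger_gap: 29.7
finger_force: 30.0
[400.67653029 467.33580919 250.82280147]
[325. 255.] 2374 med z 275.3 rect c [400.3 466.8] size [30.  29.3] ang 4.0
[288. 240.] 97 med z 277.3 rect c [379.6 475.6] size [ 4.1 12.6] ang 71.9
[363. 240.] 85 med z 276.9 rect c [420.2 478.6] size [12.1  2.3] ang 13.8
[323. 209.] 1685 med z 231.3 rect c [394.7 479.9] size [59.6 25.6] ang 8.5
```

```bash
python3 -m handwheel '-0.107 -0.5 0 0 0.8;0 -0.9 0 0 0.8;0 -0.9 0 0 0.8;0 -0.9 0 0 0.8;0 -0.9 0 0 0.8;0 -0.8 0 0 0.8;0 -0.6 0 0 0.8;0 -0.25 0 0 0.8;0 -0.1 -0.4 0 0.8;0 0 -0.8 0 0.8;0 0 -0.7 0 0.8;0 0 -0.5 0 0.8';python3 -m handwheel '0 0 -0.3 0 0.8;0 0 -0.1 0 0.8;0 0 0 0 0.8;0 0 0 0 0.8'
```

```text
clock: 70.65
eef_pos: [395.9, 233.4, 152.5]
eef_rot: [-3.14, 0.0, 1.639]
wrist_force: [0.6, 0.4, -1.7]
finger_gap: 29.9
finger_force: 30.0
clock: 70.98
eef_pos: [396.8, 233.8, 139.3]
eef_rot: [3.141, -0.0, 1.638]
wrist_force: [-1.3, -0.0, -1.8]
finger_gap: 29.7
finger_force: 30.0
```

```bash
python3 -m handwheel '0 0 -0.1 0 0.8;0 0 -0.08 0 0.8;0 0 0 0 0.8;0 0 0 0 0.8';python3 -m handwheel '0 0 -0.03 0 0.8;0 0 0 0 0.8;0 0 0 0 0.7;0 0 0 0 0.6;0 0 0 0 0.5;0 0 0 0 0.35;0 0 0 0 0.35;0 0 0 0 0.35;0 0 0.5 0 0.35;0 0 1 0 0.35;0 0 1 0 0.35;0 0 1 0 0.35';python3 -m handwheel '0 0 1 0 0.35;0 -0.5 0.5 0 0.35;0 0 0 0 0.35;0 0 0 0 0.35;0 0 0 0 0.35'
python3 -c "
from h import *
coils('w18')"
```

```text
clock: 71.32
eef_pos: [396.5, 233.4, 131.5]
eef_rot: [3.141, -0.0, 1.637]
wrist_force: [-0.4, 0.4, -1.7]
finger_gap: 29.4
finger_force: 30.0
clock: 72.32
eef_pos: [396.1, 233.2, 271.9]
eef_rot: [-3.141, 0.0, 1.637]
wrist_force: [0.1, -0.9, -0.1]
finger_gap: 61.0
finger_force: 0.0
clock: 72.73
eef_pos: [396.3, 213.4, 329.0]
eef_rot: [-3.14, 0.0, 1.637]
wrist_force: [0.3, 0.2, -0.1]
finger_gap: 61.2
finger_force: 0.0
[327.  64.] 791 med z 155.4 rect c [388.8 351.2] size [30.1 29.4] ang 3.5
[328. 120.] 669 med z 155.4 rect c [393.9 291.7] size [31.2 27.8] ang 3.7
[327. 171.] 628 med z 155.3 rect c [397.9 232.8] size [32.5 30.1] ang 3.1
[325.  76.] 868 med z 111.4 rect c [384.7 351. ] size [57.6 49.8] ang 3.9
[325. 121.] 847 med z 111.4 rect c [388.6 291.7] size [57.2 47.5] ang 3.9
[324. 164.] 705 med z 111.4 rect c [391.9 232.8] size [58.2 49.2] ang 2.8
```

View pics/w18.png

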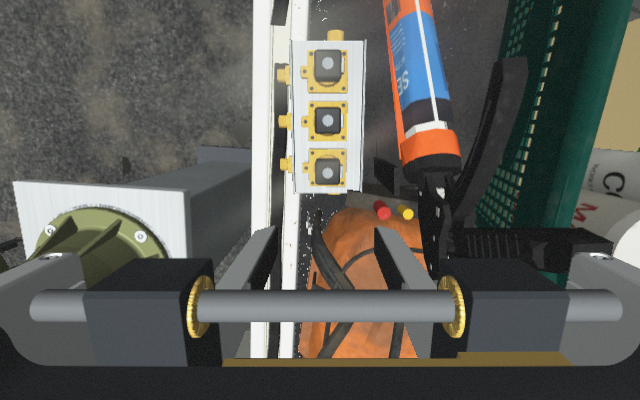

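All three bonnets, at (328,65), (328,120) and (327,171), are flat at the right height, ears to -x over the pad ears. Handing in.

```bash
python3 -c "
from cell import *
print(sign_off())"
```

```text
the job is handed in; nothing more can be done
None
```

All three diaphragms are fitted and all three valves are closed flat with the bonnets aligned ear to ear; while first parking bonnet 3 its ear pressed on the rim (up to 72 N at the wrist, under the 120 N limit), and the job was handed in at about 73 s of the 210 s allowed.

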